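# Load a pin into the V-groove drill jig

### The arm

A 6-joint arm with a two-finger parallel gripper is mounted at the origin on a cart in front of the work surface, level with it; the furniture and walls round the work are solid. World frame = base frame: x ahead of the robot, y to its left, z up, the work surface at z = 0. Lengths are in m, angles in rad, forces in N, time in s.
With the tool pointing down it reaches from about 0.4 to 0.825 m from the base axis. Payload 7 kg.
Tool frame: the origin (TCP) lies on the centre line of the jaws, within the pads' length; the fingertips stand 11 mm ahead of it and the grasp point (between the pads) lies 8 mm behind it; z points along the fingers, y is the direction in which the jaws open and shut (so a half turn about z gives the same grasp; the last joint's range is limited). The gripper opens to 88 mm and grips with 3 to 60 N. Pads are 19 mm wide; open, the fingers measure 130 mm over their backs; the gripper's body (78 mm by 193 mm) begins 47 mm behind the grasp point.
Start: joints at [-0.941, 0.359, 0.012, 0, -1.224, -0.288], TCP at [0.226, -0.636, 0.217] pointing down, gripper open.
Joint ranges: [-3.07, 3.07], [-1.43, 2.12], [-1.02, 1.25], [-3.03, 1.67], [-3.05, -0], [-3.03, 3.03]. Speed limits (rad/s): [2.39, 2.39, 3.01, 3.14, 3.14, 3.14].

### API

Orientations are given as [roll, pitch, yaw] about the fixed x, y, z axes, in that order (R = Rz(yaw) Ry(pitch) Rx(roll)).
In Python, from station import * gives the robot as it stands.
- The arm moves only by the tool play_rows, never from a script. Its argument "targets" is a list of rows, each a list of 7 numbers: the turn, a rotation vector about the world's x, y, z in rad, then the shift along the world's x, y, z in m, then the opening, from 0 (shut) to 1 (fully open). A call has 1 to 12 rows; each row shifts and turns the pose as measured when the row begins; what a row does not reach is not made up. A row lasts 1/8 s, in which the tool goes at most 62.5 mm and 10.7 degrees, less where a joint would pass 70% of its speed; a pose out of reach is approached as far as the arm can. A call is refused whole if a number of a shift passes 0.0625 or a number of a turn 0.188, either way. A call with a gripper value outside its range is refused whole. The fingers move at their own pace and stop on an object; "grip_force" is the grip in N (left out, the last holds). Time passes only in rows, so rows that do not move let the fingers close. It gives the time, the measured TCP pose, the force and the opening at its end, in the units of the state.
- get_state(): the state, without advancing time (a new reading comes with each control period).
- grab_frame(name): name is "scene" or "top"; returns (picture, depth): 420x560x3 uint8, blue, green, red; 420x560 float32, m along the optical axis (not along the pixel's ray), 0 where there is no reading.
- camera_params(name): a dict with "camera_matrix" (3x3 intrinsics, pixels), "dist" ([k1, k2, p1, p2, k3] as OpenCV has them; the pictures are not rectified), "extrinsics" (4x4, takes a point from world to camera coordinates). Camera axes: x right, y up, looking along -z (the intrinsics and any distortion apply to the point x, -y, -z); pixel columns grow to the right and rows downward; lengths in m; the calibration is good to about 2 mm. A picture is of the moment at which its call begins. camera_params takes no time and is no camera call.
- job_done(): hands the job in, once; it reports no verdict.
The state is a dict: "t": time; "q": joint angles; "qd": joint speeds; "joint_efforts": joint torques, N m; "eef_pos": TCP position; "ee_rot": TCP orientation; "force": force on the tool from outside, world axes, zero at the start; "moment": the same for the moment, N m; "width": finger opening in m.
Only numpy, scipy, OpenCV 4.12 (cv2) and the standard library are available. Lean on these libraries where they do the work, as an engineer would, in place of code of your own. Each camera call takes 0.05 s, during which the arm holds its last target.

### The job

Take the longest pin out of the tray and lay it in the open part of the drill jig's V-groove, in front of the bridge, and let it go. Then push it gently along the groove, under the bridge, until its end rests against the end stop; the stop is only lightly clamped and must stay where it is set. Leave the two short pins in the tray and knock nothing over.

Things in the scene. Friction and masses are not known exactly. Their poses are not given: they have to be found in the camera images.
- long_pin_center (a point): centre of a plain round steel pin, 24 mm in diameter and 120 mm long, flat ends, lying flat in the tray (centre 16 mm above the worktop); x = its axis, either end may lead. About 0.3 kg. This is the longest pin, the one to load.
- short_pin_a_center (a point): centre of a plain round steel pin, 24 mm in diameter and 80 mm long, flat ends, lying flat in the tray (centre 16 mm above the worktop); x = its axis, either end may lead. Stays in the tray.
- short_pin_b_center (a point): centre of a plain round steel pin, 24 mm in diameter and 80 mm long, flat ends, lying flat in the tray (centre 16 mm above the worktop); x = its axis, either end may lead. Stays in the tray.
- tray: fixed grey open tray, 200 (x) x 170 (y) mm, rim 31 mm high, floor 4 mm above the worktop, walls 4 mm; origin at the centre of its underside. The three pins lie side by side about 55 mm apart along its x, each roughly along its y, in any order.
- jig: fixed steel V-block drill jig, 310 mm long (its x from -150 to +160 mm), 90 mm wide base; origin on its underside, groove along its x. A 24 mm pin lying in the 90-degree V-groove has its axis at y = 0, z = 47 mm, parallel to x. The block's top is 60 mm wide at z = 41 mm; the groove is 22 mm wide there. It is open above from x = -150 to +35 mm.
- bridge_front (a point): point on the axis of a pin lying in the groove, below the front edge of the bridge (35 mm from the jig's origin along the groove; axes as the jig's). The bridge is 60 mm wide and covers the groove for 50 mm from here towards the stop; underside 31 mm, top 43 mm, drill bush on it 49 mm above this point.
- stop_face (a point): point on the end stop's front face, on the pin axis (47 mm above the worktop). Its x runs along the groove from the open end to the stop: the way the pin is pushed. Pin home: its centre at x = -60 mm, y = z = 0 here. Aluminium plate 56 mm wide, 14 thick, top 24 mm above this point, set 105 to 130 mm from the jig's origin. Slips if pushed with over about 9 N; sliding the pin takes 1 to 2 N.
- oil_bottle: plastic oil bottle with a long spout, 42 mm across, 124 mm high, standing at the back; origin at the centre of its underside, z up. To be left standing.
- tumbler: plain tumbler, 70 mm across, 87 mm high, standing at the left; origin at the centre of its underside, z up. To be left standing.
- spool: thread spool standing on end at the back, 33 mm across, 55 mm high; origin at the centre of its underside, z up. To be left standing.
There are look-alikes about, which are no part of the job. What is shaped like the part that bears short_pin_b_center but purple or yellow is not meant.

How it is judged:
On the way, in this order (a step that is already met when the one before it is completed fails the run):
1. the long pin lies in the groove in front of the bridge, let go, with at least 60 mm still to slide (y of long_pin_center in the frame of stop_face between -0.004 and 0.004 m and z of long_pin_center in the frame of stop_face between -0.004 and 0.004 m and angle between the x axis of long_pin_center and the x axis of stop_face, either way round below 0.06 rad and contact force between the fingers and long_pin below 0.2 N and x of long_pin_center in the frame of stop_face below -0.12 m), for 0.2 s.
2. the long pin has been slid along the groove to the stop (y of long_pin_center in the frame of stop_face between -0.004 and 0.004 m and z of long_pin_center in the frame of stop_face between -0.004 and 0.004 m and angle between the x axis of long_pin_center and the x axis of stop_face, either way round below 0.06 rad and x of long_pin_center in the frame of stop_face between -0.062 and -0.057 m), for 0.2 s.
At the end, for the whole second after the job is handed in: the long pin lies at rest in the groove (within 4 mm and 0.06 rad of the groove's line), its end within 2 mm of the stop's face, released; the stop is within 4 mm of where it was set; both short pins lie in the tray (all of step 2 and contact force between the fingers and long_pin below 0.2 N and x of short_pin_a_center in the frame of tray between -0.1 and 0.1 m and y of short_pin_a_center in the frame of tray between -0.085 and 0.085 m and height (world z) of each of short_pin_a_center, short_pin_b_center below 0.03 m and x of short_pin_b_center in the frame of tray between -0.1 and 0.1 m and y of short_pin_b_center in the frame of tray between -0.085 and 0.085 m and distance of stop_face from where it was at the start of the episode below 0.004 m and linear speed of long_pin below 0.01 m/s); the robot touches nothing.
It fails at once if the oil bottle, the tumbler or the spool is knocked over (angle between any of oil_bottle, tumbler, spool's own z axis and vertical above 0.5 rad).
It also fails if it takes over 48 s, if anything falls off the work surface, if the arm or the gripper's body presses on something with over 40 N, if the wrist force passes 120 N, or if a joint passes its speed limit or range.

## Working session

There is one attempt and no reset: what is moved stays moved. The work goes in short steps, Python scripts to look and compute and a tool call to move; the robot and the scene stay as the last step left them, time stands still between calls to the robot, and variables do not carry over. Pictures are saved under pics/ and viewed, and the job is handed in when it is done.

Besides the shell and the picture viewer there is one more tool, called after "Emit:" as name(argument=value, ...), one argument or row to a line, values as JSON. play_rows: Moves the arm, as the interface text tells. Its arguments: {"type":"object","properties":{"targets":{"type":"array","items":{"type":"array","items":{"type":"number"}}},"grip_force":{"type":"number"}},"required":["targets"]}

```bash
ls; mkdir -p pics; python3 - <<'E'
from station import *
import cv2,numpy as np
for n in("scene","top"):
    im,d=grab_frame(n);cv2.imwrite(f"pics/{n}0.png",im);np.save(f"pics/{n}0.npy",d)
    p=camera_params(n);print(n,p)
print(get_state())
E
```

```text
pics
scene {'camera_matrix': array([[499.82458404,   0.        , 270.87777487],
       [  0.        , 499.82458404, 203.87845445],
       [  0.        ,   0.        ,   1.        ]]), 'dist': array([0.00590906, 0.        , 0.        , 0.        , 0.        ]), 'extrinsics': array([[-0.89450812, -0.44703991,  0.00324582,  0.58921657],
       [ 0.22267832, -0.4392508 ,  0.87032931, -0.1575607 ],
       [-0.38764621,  0.77923941,  0.49245951, -1.01797416],
       [ 0.        ,  0.        ,  0.        ,  1.        ]])}
top {'camera_matrix': array([[470.47179906,   0.        , 285.36608839],
       [  0.        , 470.47179906, 200.44797952],
       [  0.        ,   0.        ,   1.        ]]), 'dist': array([0.05276857, 0.        , 0.        , 0.        , 0.        ]), 'extrinsics': array([[-4.36351790e-04, -9.99694966e-01, -2.46938141e-02,
         9.37376650e-02],
       [ 9.97766299e-01, -2.08478835e-03,  6.67687587e-02,
        -6.04221907e-01],
       [-6.67998733e-02, -2.46095208e-02,  9.97462856e-01,
        -1.37209630e+00],
       [ 0.00000000e+00,  0.00000000e+00,  0.00000000e+00,
         1.00000000e+00]])}
{'t': 0.1, 'q': array([-9.40925413e-01,  3.59338002e-01,  1.11822048e-02, -3.30015145e-04,
       -1.22408596e+00, -2.88117686e-01]), 'qd': array([-0.00108032, -0.001485  ,  0.00153893,  0.00180924,  0.00016379,
        0.00092382]), 'joint_efforts': array([-1.35041137e-03, -5.84162986e+01,  2.93750668e+01,  7.01556444e+00,
        1.02162128e-02, -6.55405620e-05]), 'eef_pos': array([ 0.22607008, -0.63555502,  0.21581161]), 'ee_rot': array([ 3.14011864e+00, -1.13291735e-04, -2.79995171e+00]), 'force': array([-0.54350048, -0.27667721,  0.61689117]), 'moment': array([-0.0205822 , -0.01034182,  0.02184921]), 'width': 0.08747421050246533}
```

View pics/top0.png

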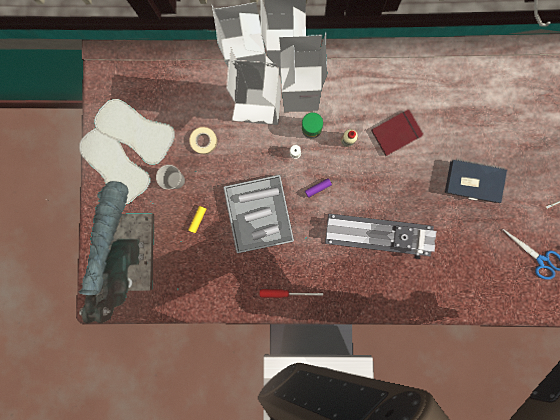

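View pics/scene0.png

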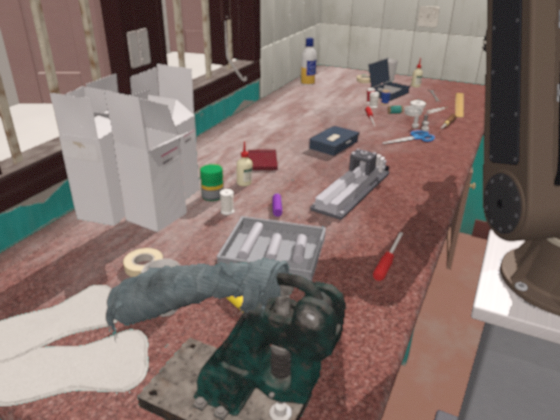

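```bash
python3 - <<'E'
import cv2
im=cv2.imread("pics/top0.png")
cv2.imwrite("pics/c1.png",cv2.resize(im[165:260,210:305],None,fx=6,fy=6,interpolation=cv2.INTER_CUBIC))
cv2.imwrite("pics/c2.png",cv2.resize(im[195:270,310:450],None,fx=5.5,fy=5.5,interpolation=cv2.INTER_CUBIC))
im=cv2.imread("pics/scene0.png")
cv2.imwrite("pics/c3.png",cv2.resize(im[140:300,210:400],None,fx=3.7,fy=3.7,interpolation=cv2.INTER_CUBIC))
E
```

```text
(no output)
```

View pics/c1.png

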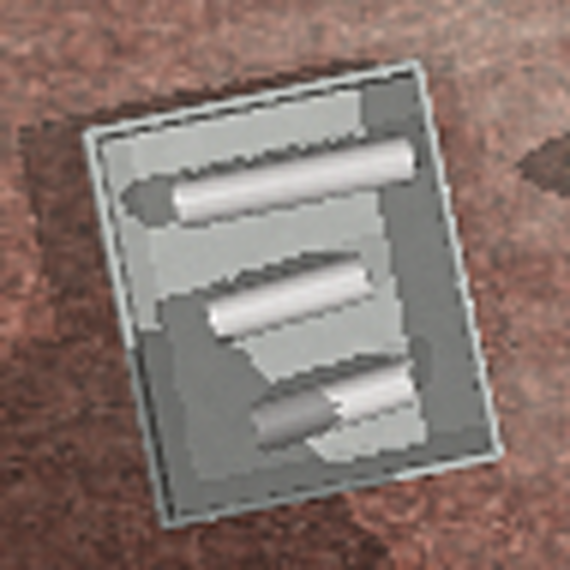

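View pics/c2.png

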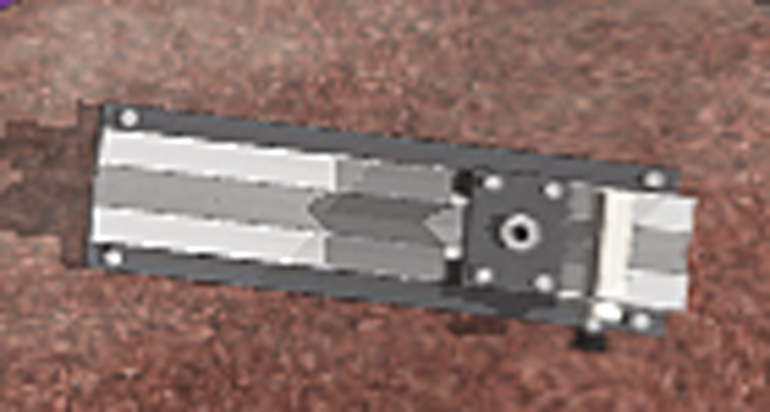

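View pics/c3.png

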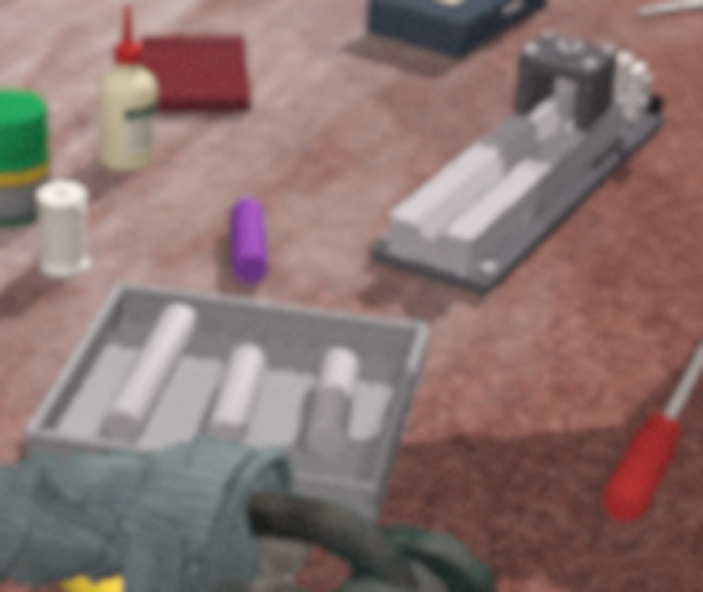

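```bash
cat > h.py <<'E'
from station import *
import cv2,numpy as np
def cast(n,uv,z):
    p=camera_params(n);K=p["camera_matrix"];E=p["extrinsics"]
    q=cv2.undistortPoints(np.array(uv,float).reshape(-1,1,2),K,p["dist"]).reshape(-1,2)
    R=E[:3,:3];c=-R.T@E[:3,3]
    d=np.c_[q[:,0],-q[:,1],-np.ones(len(q))]@R
    return c+d*((z-c[2])/d[:,2])[:,None]
def proj(n,P):
    p=camera_params(n);E=p["extrinsics"]
    X=np.atleast_2d(P)@E[:3,:3].T+E[:3,3]; X=X*[1,-1,-1]
    return cv2.projectPoints(X,np.zeros(3),np.zeros(3),p["camera_matrix"],p["dist"])[0].reshape(-1,2)
def full(c,s,o): return (np.array(c,float)+.5)/s-.5+np.array(o)
E
python3 - <<'E'
from h import *
np.set_printoptions(precision=4,suppress=True)
im=cv2.imread("pics/top0.png")
hsv=cv2.cvtColor(im,cv2.COLOR_BGR2HSV)
m=((hsv[...,2]>185)&(hsv[...,1]<40)).astype(np.uint8);w=np.zeros_like(m);w[170:255,225:295]=1;m&=w
n,l,s,c=cv2.connectedComponentsWithStats(m)
for i in range(1,n):
    if s[i,4]>20:
        cnt=cv2.findContours((l==i).astype(np.uint8),0,2)[0][0];print(s[i],c[i],cv2.minAreaRect(cnt))
e=full([[175,202],[412,158]],6,(210,165));P=cast("top",e,.016);print("pin",P,np.linalg.norm(P[1]-P[0]),P.mean(0),np.arctan2(*(P[1]-P[0])[1::-1]))
t=cast("top",full([[92,130],[418,62],[500,455],[166,524]],6,(210,165)),.031);print("tray",t,t.mean(0),np.linalg.norm(t-np.roll(t,1,0),axis=1))
b=cast("top",full([[100,128],[92,238],[687,312],[697,198]],5.5,(310,195)),.041);print("jig",b,np.linalg.norm(b-np.roll(b,1,0),axis=1))
a0=(b[0]+b[1])/2;a1=(b[2]+b[3])/2;u=(a1-a0)/np.linalg.norm(a1-a0);print("axis",a0,a1,u,np.arctan2(u[1],u[0]))
g=cast("top",full([[98,165],[95,203],[448,200],[440,240]],5.5,(310,195)),.041);print(g)
g0=(g[0]+g[1])/2;g1=(g[2]+g[3])/2;print("gro",g0,g1,np.arctan2(*(g1-g0)[1::-1]))
o=a0+.15*u
s=cast("top",full([[602,190],[593,312]],5.5,(310,195)),.071);print("stop",s,(s-o)@u)
s=cast("top",full([[470,178],[457,288]],5.5,(310,195)),.09);print("bridge",s,(s-o)@u)
d=np.load("pics/top0.npy");E=camera_params("top")["extrinsics"]
E
E
```

```text
[225 189   7  34  34] [228.0882 205.5   ] ((228.09616088867188, 205.4807586669922), (33.535858154296875, 0.7844645380973816), 78.69007110595703)
[239 189  40  12 191] [258.8325 194.4817] ((258.61541748046875, 194.57691955566406), (4.9029035568237305, 39.81157302856445), 78.69007110595703)
[245 209  27  12 132] [257.7955 214.3788] ((257.81689453125, 214.3773956298828), (4.909694194793701, 26.63650131225586), 73.61045837402344)
[264 226  15   9  67] [271.6119 230.0896] ((271.3853454589844, 230.284423828125), (4.980697154998779, 13.984264373779297), 73.3007583618164)
pin [[0.6116 0.2321 0.016 ]
 [0.6332 0.1143 0.016 ]] 0.11973596364317822 [0.6224 0.1732 0.016 ] -1.3890668730985891
tray [[0.6461 0.2713 0.031 ]
 [0.6793 0.1108 0.031 ]
 [0.4866 0.0707 0.031 ]
 [0.4532 0.2335 0.031 ]] [0.5663 0.1716 0.031 ] [0.1966 0.164  0.1968 0.1662]
jig [[ 0.5521 -0.0307  0.041 ]
 [ 0.4942 -0.0261  0.041 ]
 [ 0.4563 -0.3341  0.041 ]
 [ 0.5155 -0.3407  0.041 ]] [0.3121 0.0581 0.3103 0.0595]
axis [ 0.5231 -0.0284  0.041 ] [ 0.4859 -0.3374  0.041 ] [-0.1196 -0.9928  0.    ] -1.6907289016581641
[[ 0.5326 -0.0295  0.041 ]
 [ 0.5126 -0.0278  0.041 ]
 [ 0.5142 -0.2123  0.041 ]
 [ 0.4933 -0.2078  0.041 ]]
gro [ 0.5226 -0.0287  0.041 ] [ 0.5038 -0.21    0.041 ] -1.6739100527086541
stop [[ 0.5194 -0.2843  0.071 ]
 [ 0.4573 -0.2784  0.071 ]] [0.1045 0.1061]
bridge [[ 0.5252 -0.2138  0.09  ]
 [ 0.4699 -0.2063  0.09  ]] [0.0338 0.033 ]bash: E: command not found
```

The long pin is the upper one in the tray, centred at about (259,195) in top and 120 mm as measured. Things it could be taken for:
- short pin at (258,214)
- short pin, half in shade, at (265,233)
- purple pin at (319,188)
- yellow pin at (198,219)

The crop confirms the choice. The jig runs from (327,229) to (436,241), with the stop at its right-hand end.

Emit:
play_rows(
  targets=[
    [0,0,0.07,0.02,0.04,0,0.37],
    [0,0,0.07,0.02,0.04,0,0.37],
    [0,0,0.07,0.02,0.04,0,0.37],
    [0,0,0.07,0.02,0.04,0,0.37],
    [0,0,0.07,0.02,0.04,0,0.37],
    [0,0,0.07,0.02,0.04,0,0.37],
    [0,0,0.07,0.02,0.04,0,0.37],
    [0,0,0.07,0.02,0.04,0,0.37],
    [0,0,0.07,0.02,0.04,0,0.37],
    [0,0,0.07,0.02,0.04,0,0.37],
  ],
  grip_force=25,
)

```text
t: 1.35
eef_pos: [0.4272, -0.2235, 0.211]
ee_rot: [3.133, -0.001, -2.083]
force: [1.6, -1.0, 0.3]
width: 0.0324
```

```bash
python3 - <<'E'
from h import *
np.set_printoptions(precision=1,suppress=True,linewidth=200)
d=np.load("pics/top0.npy");p=camera_params("top");E=p["extrinsics"];R=E[:3,:3]
vv,uu=np.mgrid[175:225,236:284]
q=cv2.undistortPoints(np.c_[uu.ravel(),vv.ravel()].astype(float).reshape(-1,1,2),p["camera_matrix"],p["dist"]).reshape(-1,2)
D=d[175:225,236:284].ravel()
X=(np.c_[q[:,0],-q[:,1],-np.ones(len(q))]*D[:,None]-E[:3,3])@R
c=np.array([.6224,.1732,.016]);u=np.array([np.cos(-1.389),np.sin(-1.389),0]);v=np.array([-u[1],u[0],0])
s=(X-c)@u*1e3;t=(X-c)@v*1e3;h=X[:,2]*1e3
for lo,hi in((-50,-20),(-20,20),(20,50)):
    k=(s>lo)&(s<hi)&(abs(t)<26)
    print(lo,[(b,round(float(np.median(h[k&(abs(t-b)<1.5)])),1)) for b in range(-24,25,3)])
k=(abs(t)<5)
print([(b,round(float(np.median(h[k&(abs(s-b)<1.5)])),1)) for b in list(range(-75,-48,3))+list(range(50,75,3))])
E
```

```text
-50 [(-24, 4.0), (-21, 4.2), (-18, 3.8), (-15, 4.1), (-12, 17.4), (-9, 23.3), (-6, 27.0), (-3, 29.3), (0, 29.0), (3, 27.1), (6, 24.2), (9, 23.3), (12, 1.2), (15, 4.4), (18, 2.7), (21, 2.8), (24, 4.8)]
-20 [(-24, 4.0), (-21, 4.8), (-18, 4.9), (-15, 4.9), (-12, 16.3), (-9, 23.9), (-6, 27.0), (-3, 25.8), (0, 27.8), (3, 28.0), (6, 26.4), (9, 24.1), (12, 18.3), (15, 3.8), (18, 4.0), (21, 3.7), (24, 2.7)]
20 [(-24, 3.5), (-21, 3.6), (-18, 3.8), (-15, 4.0), (-12, 8.1), (-9, 21.4), (-6, 26.8), (-3, 28.1), (0, 28.3), (3, 25.8), (6, 25.5), (9, 24.3), (12, 22.2), (15, 3.9), (18, 3.7), (21, 2.8), (24, 4.2)]
[(-75, nan), (-72, nan), (-69, 6.2), (-66, 5.3), (-63, 5.9), (-60, nan), (-57, 26.1), (-54, 28.1), (-51, 24.8), (50, 27.2), (53, 26.8), (56, 24.9), (59, 24.4), (62, 5.9), (65, 4.2), (68, 7.8), (71, 30.9), (74, 27.3)]
  return _methods._mean(a, axis=axis, dtype=dtype,
  ret = ret.dtype.type(ret / rcount)
```

```bash
python3 - <<'E' 2>/dev/null
from h import *
d=np.load("pics/top0.npy");p=camera_params("top");E=p["extrinsics"];R=E[:3,:3]
vv,uu=np.mgrid[195:270,315:450]
q=cv2.undistortPoints(np.c_[uu.ravel(),vv.ravel()].astype(float).reshape(-1,1,2),p["camera_matrix"],p["dist"]).reshape(-1,2)
D=d[195:270,315:450].ravel()
X=(np.c_[q[:,0],-q[:,1],-np.ones(len(q))]*D[:,None]-E[:3,3])@R
y=-1.689;u=np.array([np.cos(y),np.sin(y),0]);v=np.array([-u[1],u[0],0]);c=np.array([.523,-.0285,0])+.15*u
s=(X-c)@u*1e3;t=(X-c)@v*1e3;h=X[:,2]*1e3
print(c,u)
for lo,hi in((-145,-100),(-100,-55),(-55,-10),(125,160)):
    k=(s>lo)&(s<hi)
    print(lo,[(b,round(float(np.median(h[k&(abs(t-b)<1.5)])),0)) for b in range(-48,49,3)])
for r in((-28,-14),(14,24)):
    k=(t>r[0])&(t<r[1])
    print(r,[(b,round(float(np.median(h[k&(abs(s-b)<1.5)])),0)) for b in list(range(-159,-140,3))+list(range(20,45,3))+list(range(75,170,3))])
E
```

```text
[ 0.50531071 -0.17745331  0.        ] [-0.11792861 -0.99302208  0.        ]
-145 [(-48, 2.0), (-45, 8.0), (-42, 12.0), (-39, 12.0), (-36, 14.0), (-33, 12.0), (-30, 40.0), (-27, 43.0), (-24, 41.0), (-21, 41.0), (-18, 42.0), (-15, 40.0), (-12, 41.0), (-9, 40.0), (-6, 35.0), (-3, 34.0), (0, 32.0), (3, 33.0), (6, 38.0), (9, 41.0), (12, 40.0), (15, 41.0), (18, 40.0), (21, 41.0), (24, 43.0), (27, 40.0), (30, 38.0), (33, 10.0), (36, 13.0), (39, 13.0), (42, 12.0), (45, 5.0), (48, -1.0)]
-100 [(-48, 0.0), (-45, 8.0), (-42, 13.0), (-39, 11.0), (-36, 12.0), (-33, 11.0), (-30, 36.0), (-27, 40.0), (-24, 41.0), (-21, 41.0), (-18, 39.0), (-15, 41.0), (-12, 41.0), (-9, 39.0), (-6, 36.0), (-3, 33.0), (0, 32.0), (3, 32.0), (6, 36.0), (9, 40.0), (12, 40.0), (15, 40.0), (18, 39.0), (21, 40.0), (24, 42.0), (27, 39.0), (30, 26.0), (33, 13.0), (36, 13.0), (39, 13.0), (42, 12.0), (45, 4.0), (48, 0.0)]
-55 [(-48, 0.0), (-45, 10.0), (-42, 12.0), (-39, 11.0), (-36, 12.0), (-33, 12.0), (-30, 40.0), (-27, 42.0), (-24, 42.0), (-21, 41.0), (-18, 41.0), (-15, 40.0), (-12, 41.0), (-9, 39.0), (-6, 36.0), (-3, 34.0), 
[... 1133 characters left out ...]
(150, 40.0), (153, 42.0), (156, 39.0), (159, 41.0), (162, nan), (165, nan), (168, nan)]
(14, 24) [(-159, -1.0), (-156, -1.0), (-153, 3.0), (-150, 35.0), (-147, 41.0), (-144, 41.0), (-141, 41.0), (20, 39.0), (23, 41.0), (26, 40.0), (29, 41.0), (32, 42.0), (35, 72.0), (38, 89.0), (41, 93.0), (44, 91.0), (75, 92.0), (78, 92.0), (81, 88.0), (84, nan), (87, nan), (90, nan), (93, nan), (96, 44.0), (99, 42.0), (102, 39.0), (105, 54.0), (108, 72.0), (111, 71.0), (114, 71.0), (117, 71.0), (120, 72.0), (123, nan), (126, nan), (129, 41.0), (132, 41.0), (135, 39.0), (138, 39.0), (141, 41.0), (144, 44.0), (147, 42.0), (150, 41.0), (153, 41.0), (156, 43.0), (159, 42.0), (162, nan), (165, nan), (168, nan)]
```

Emit:
play_rows(
  targets=[
    [0,0,0.07,0.02,0.04,0,0.37],
    [0,0,0.07,0.02,0.04,0,0.37],
    [0,0,0.07,0.02,0.04,0,0.37],
    [0,0,0.07,0.02,0.04,0,0.37],
    [0,0,0.07,0.02,0.04,0,0.37],
    [0,0,0.07,0.02,0.04,0,0.37],
    [0,0,0.07,0.02,0.04,0,0.37],
    [0,0,0.07,0.02,0.04,0,0.37],
    [0,0,0.07,0.02,0.04,0,0.37],
    [0,0,0,0,0,0,0.37],
  ],
)

```text
t: 2.6
eef_pos: [0.6101, 0.1523, 0.208]
ee_rot: [3.129, -0.002, -1.427]
force: [-0.3, -0.9, -0.6]
width: 0.0326
```

Emit:
play_rows(
  targets=[
    [0.002,-0.012,0.052,0.012,0.021,-0.04,0.37],
    [0,0,0,0,0,-0.04,0.37],
    [0,0,0,0,0,-0.04,0.37],
    [0,0,0,0,0,0,0.37],
  ],
)

```text
t: 3.1
eef_pos: [0.6212, 0.1728, 0.0848]
ee_rot: [3.14, -0.002, -1.375]
force: [0.3, -0.8, 0.2]
width: 0.0323
```

Emit:
play_rows(
  targets=[
    [0,0,0,0.001,0,-0.02,0.37],
    [0,0,0,0,0,-0.02,0.37],
    [0,0,0,0,0,-0.01,0.37],
  ],
)

```text
t: 3.48
eef_pos: [0.6255, 0.173, 0.0401]
ee_rot: [-3.136, -0.001, -1.375]
force: [-0.0, 0.1, -0.7]
width: 0.0324
```

```bash
python3 - <<'E'
from h import *
im,d=grab_frame("top");a=cv2.resize(im[165:260,210:305],None,fx=4,fy=4,interpolation=cv2.INTER_CUBIC)
im,d=grab_frame("scene");b=cv2.resize(im[190:290,210:305],None,fx=4,fy=4,interpolation=cv2.INTER_CUBIC)[:380]
cv2.imwrite("pics/g1.png",np.hstack([a,b]));print(get_state()["eef_pos"],get_state()["force"])
E
```

```text
[0.62508639 0.17290184 0.03961271] [0.12904686 0.05810309 0.13044927]
```

View pics/g1.png

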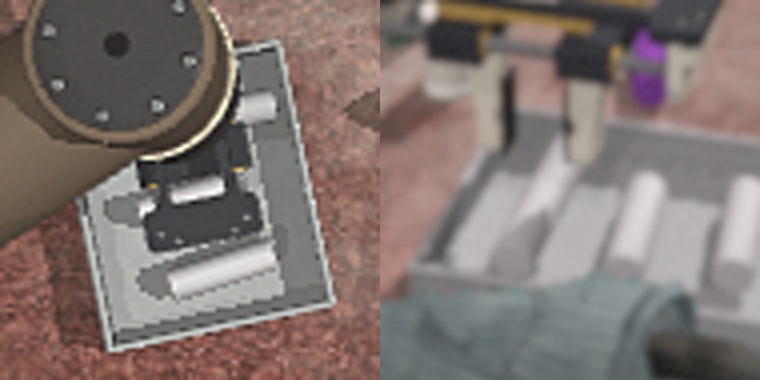

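Both fingers straddle the long pin, but the tool has drifted about 3 mm to +x. I'll correct that before going down.

Emit:
play_rows(
  targets=[
    [-0.001,0.006,0,-0.003,0,0,0.37],
    [0,0,0,0,0,0,0.37],
  ],
)

```text
t: 3.82
eef_pos: [0.6229, 0.1732, 0.0419]
ee_rot: [-3.14, -0.001, -1.375]
force: [-0.1, 0.7, -0.9]
width: 0.0327
```

```bash
python3 -c "
from station import *
s=get_state();print(s['eef_pos'],s['ee_rot'],s['force'])"
```

```text
[0.62294214 0.17324651 0.04194365] [-3.14042236e+00 -7.18403380e-04 -1.37482108e+00] [-0.065837    0.67748659 -0.8594213 ]
```

Emit:
play_rows(
  targets=[
    [0,0,0,-0.001,0,-0.009,0.37],
    [0,0,0,0,0,-0.008,0.37],
    [0,0,0,0,0,0,0.37],
  ],
)

```text
t: 4.2
eef_pos: [0.6221, 0.1735, 0.0245]
ee_rot: [-3.139, -0.0, -1.375]
force: [0.4, 0.1, -0.9]
width: 0.0327
```

Now I'll close and then lift.

Emit:
play_rows(
  targets=[
    [0,0,0,0,0,-0.0005,0.2],
    [0,0,0,0,0,0,0.2],
    [0,0,0,0,0,0,0.2],
    [0,0,0,0,0,0,0.2],
  ],
  grip_force=25,
)

```text
t: 4.7
eef_pos: [0.6222, 0.1735, 0.024]
ee_rot: [-3.139, -0.0, -1.375]
force: [-0.4, 0.4, -0.1]
width: 0.0175
```

Emit:
play_rows(
  targets=[
    [0,0,0,0,0,0.01,0.2],
    [0,0,0,0,0,0.03,0.2],
    [0,0,0,0,0,0.04,0.2],
    [0,0,0,0,0,0.04,0.2],
    [0,0,0,0,0,0,0.2],
  ],
)

```text
t: 5.32
eef_pos: [0.6223, 0.1732, 0.1509]
ee_rot: [-3.138, -0.001, -1.374]
force: [0.1, 1.0, -0.2]
width: 0.0176
```

```bash
python3 - <<'E'
from h import *
im,d=grab_frame("top");a=cv2.resize(im[165:260,210:305],None,fx=4,fy=4,interpolation=cv2.INTER_CUBIC)
im,d=grab_frame("scene");b=cv2.resize(im[150:250,210:305],None,fx=4,fy=4,interpolation=cv2.INTER_CUBIC)[:380]
cv2.imwrite("pics/g2.png",np.hstack([a,b]));s=get_state();print(s["eef_pos"],s["ee_rot"],s["force"],s["width"])
E
```

```text
[0.62041686 0.17251256 0.14719577] [ 3.14011689e+00 -1.59470027e-03 -1.37482248e+00] [-0.03482774  0.76829879 -1.1489897 ] 0.01757634188534693
```

View pics/g2.png

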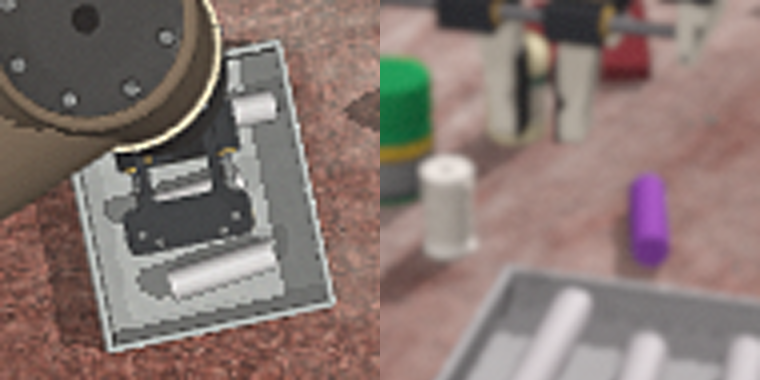

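The gripper shut to 17.6 mm and the pin stayed in the tray, so the jaws closed above its widest part. I'll check where the tips really are in the images.

```bash
python3 - <<'E'
from h import *
from scipy.spatial.transform import Rotation as Ro
s=get_state();R=Ro.from_euler('xyz',s["ee_rot"]).as_matrix();T=s["eef_pos"]
w=s["width"]/2
im,d=grab_frame("scene")
for y in(-w-21,-w,w,w+21) if 0 else (-w-.021,-w,w,w+.021):
    for x in (-.0095,.0095):
        p=proj("scene",T+R@[x,y,.011])[0];print(y,x,p)
        cv2.circle(im,tuple(int(round(a)) for a in p),0,(0,0,255),-1)
cv2.imwrite("pics/t1.png",cv2.resize(im[110:260,195:315],None,fx=5,fy=4,interpolation=cv2.INTER_NEAREST))
E
```

```text
-0.029788170942673466 -0.0095 [236.01223631 193.10389691]
-0.029788170942673466 0.0095 [238.87287576 189.05003703]
-0.008788170942673465 -0.0095 [245.48474526 194.36898093]
-0.008788170942673465 0.0095 [248.21668388 190.27797159]
0.008788170942673465 -0.0095 [253.47962945 195.43670284]
0.008788170942673465 0.0095 [256.10197974 191.31419823]
0.029788170942673466 -0.0095 [263.11265239 196.72317422]
0.029788170942673466 0.0095 [265.60178529 192.56254945]
```

View pics/t1.png

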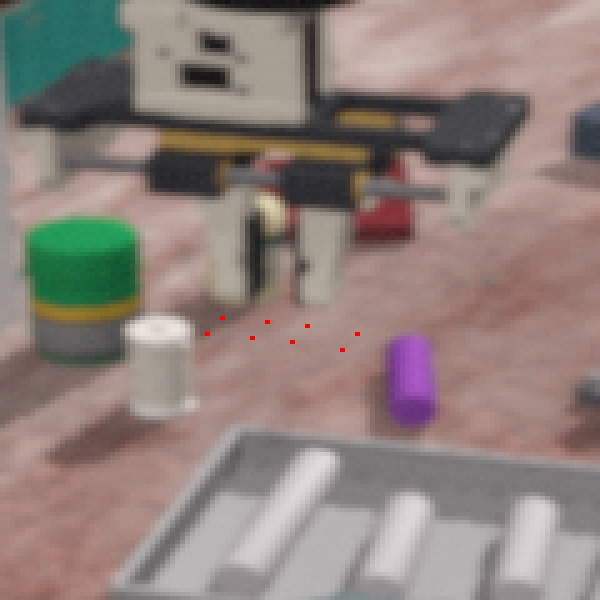

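```bash
python3 - <<'E'
from h import *
from scipy.spatial.transform import Rotation as Ro
np.set_printoptions(precision=4,suppress=True)
im,d=grab_frame("scene")
s=get_state();R=Ro.from_euler('xyz',s["ee_rot"]).as_matrix();T=s["eef_pos"];print(T,s["q"])
p=camera_params("scene");E=p["extrinsics"]
def pt(u,v):
    z=d[v,u];q=cv2.undistortPoints(np.array([[[u,v]]],float),p["camera_matrix"],p["dist"])[0,0]
    return E[:3,:3].T@(np.array([q[0],-q[1],-1])*z-E[:3,3])
for u in (241,258,260):
    for v in range(170,194,2): X=pt(u,v);print(u,v,X,R.T@(X-T))
E
```

```text
[0.6197 0.1721 0.1454] [ 0.5742  0.3606 -0.1549  0.0009 -1.0604 -0.3788]
241 170 [0.635  0.1858 0.1922] [-0.0104 -0.0175 -0.0469]
241 172 [0.6359 0.1846 0.1869] [-0.009  -0.0182 -0.0416]
241 174 [0.6354 0.1855 0.1828] [-0.0101 -0.0179 -0.0376]
241 176 [0.6346 0.1872 0.1791] [-0.0118 -0.0175 -0.0339]
241 178 [0.6354 0.1862 0.1739] [-0.0107 -0.018  -0.0287]
241 180 [0.6355 0.1862 0.1693] [-0.0107 -0.0182 -0.024 ]
241 182 [0.6363 0.1851 0.1639] [-0.0095 -0.0188 -0.0187]
241 184 [0.6351 0.1873 0.1606] [-0.0119 -0.018  -0.0153]
241 186 [ 0.7838 -0.0668  0.0032] [ 0.2658 -0.1151  0.1423]
241 188 [ 0.7806 -0.061   0.0005] [ 0.2595 -0.1131  0.1451]
241 190 [ 0.7745 -0.0502  0.0008] [ 0.2478 -0.1093  0.1447]
241 192 [ 0.7671 -0.0373  0.0026] [ 0.2337 -0.1045  0.1429]
258 170 [0.5987 0.1799 0.1975] [-0.0116  0.0193 -0.0521]
258 172 [0.6007 0.1763 0.191 ] [-0.0077  0.018  -0.0456]
258 174 [0.5993 0.179  0.188 ] [-0.0106  0.0188 -0.0425]
258 176 [0.5995 0.1786 0.1832] [-0.0102  0.0186 -0.0378]
258 178 [0.5983 0.181  0.18  ] [-0.0128  0.0194 -0.0346]
258 180 [0.5985 0.1806 0.1752] [-0.0124  0.019
[... 354 characters left out ...]
0.1463]
260 170 [0.5955 0.1773 0.1971] [-0.0097  0.023  -0.0517]
260 172 [0.5951 0.1781 0.193 ] [-0.0106  0.0231 -0.0476]
260 174 [0.5949 0.1785 0.1888] [-0.0111  0.0232 -0.0433]
260 176 [0.5951 0.1782 0.184 ] [-0.0107  0.0231 -0.0386]
260 178 [0.5948 0.1789 0.1799] [-0.0115  0.0232 -0.0344]
260 180 [0.5946 0.1794 0.1756] [-0.012   0.0233 -0.0301]
260 182 [0.5953 0.1781 0.1702] [-0.0106  0.0229 -0.0248]
260 184 [0.5955 0.1778 0.1654] [-0.0102  0.0227 -0.02  ]
260 186 [0.5967 0.1755 0.1594] [-0.0078  0.0219 -0.014 ]
260 188 [ 0.7361 -0.0881 -0.0017] [ 0.2775 -0.0643  0.1475]
260 190 [ 0.7274 -0.0714  0.0021] [ 0.2594 -0.0589  0.1437]
260 192 [ 0.7218 -0.0607  0.0024] [ 0.2478 -0.0555  0.1433]
```

The scene depth puts the fingertips about 13 mm above the reported TCP, where the description puts them 11 mm below it. Sideways it agrees to about 1 mm. The reported height therefore looks roughly 24 mm too low, so I'll reopen, go lower and measure the tips directly again.

Emit:
play_rows(
  targets=[
    [0,0,0,0.002,0.001,-0.04,0.37],
    [0,0,0,0,0,-0.04,0.37],
    [0,0,0,0,0,-0.02,0.37],
    [0,0,0,0,0,0,0.37],
  ],
)

```text
t: 6.02
eef_pos: [0.6194, 0.1717, 0.0391]
ee_rot: [3.132, -0.005, -1.375]
force: [0.6, -0.6, 0.1]
width: 0.0323
```

```bash
cat > tip.py <<'E'
from h import *
from scipy.spatial.transform import Rotation as Ro
np.set_printoptions(precision=4,suppress=True)
def run(name,box=None):
    im,d=grab_frame("scene")
    s=get_state();R=Ro.from_euler('xyz',s["ee_rot"]).as_matrix();T=s["eef_pos"];print(s["t"],T,s["ee_rot"],s["width"],s["force"])
    p=camera_params("scene");E=p["extrinsics"]
    vv,uu=np.mgrid[0:420,0:560]
    q=cv2.undistortPoints(np.c_[uu.ravel(),vv.ravel()].astype(float).reshape(-1,1,2),p["camera_matrix"],p["dist"]).reshape(-1,2)
    X=(np.c_[q[:,0],-q[:,1],-np.ones(len(q))]*d.reshape(-1,1)-E[:3,3])@E[:3,:3]
    L=(X-T)@R
    k=(abs(L[:,0]+.0105)<.004)&(abs(L[:,1])<.07)&(L[:,2]>-.055)&(L[:,2]<.02)&(d.ravel()>0)
    for sg in(-1,1):
        kk=k&(sg*L[:,1]>.005)
        if kk.sum():
            h=np.sort(X[kk,2]);print("side",sg,"n",kk.sum(),"lowest z",h[:6],"y range",np.percentile(L[kk,1],[3,97]))
    c=proj("scene",T)[0].astype(int)
    y0,x0=max(c[1]-75,0),max(c[0]-75,0)
    cv2.imwrite(f"pics/{name}.png",cv2.resize(im[y0:y0+150,x0:x0+150],None,fx=4,fy=4,interpolation=cv2.INTER_CUBIC));print("crop",x0,y0)
    return X.reshape(420,560,3),L.reshape(420,560,3)
E
python3 -c "
from tip import *
run('t2')"
```

```text
6.075 [0.62  0.172 0.04 ] [ 3.1329 -0.0044 -1.3749] 0.03237201796362204 [-0.5103 -0.5157 -0.4537]
side -1 n 148 lowest z [0.0222 0.0236 0.0242 0.0243 0.0258 0.0258] y range [-0.0446 -0.0096]
side 1 n 149 lowest z [0.0216 0.023  0.0232 0.0232 0.0236 0.0254] y range [0.017 0.059]
crop 176 156
```

View pics/t2.png

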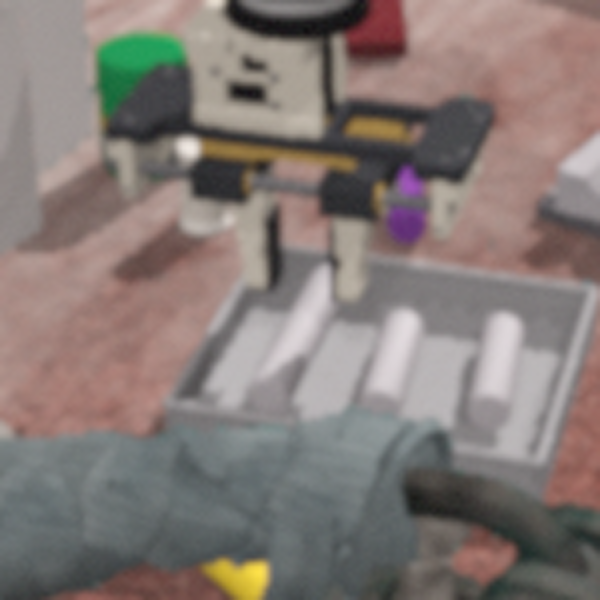

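```bash
python3 -c "
from tip import *
X,L=run('t3')
for u in (240,243,261,264):
    for v in range(218,234): print(u,v,X[v,u],L[v,u])
"
```

```text
6.125 [0.6208 0.1724 0.0413] [ 3.1351 -0.0038 -1.3748] 0.032483613942659625 [0.9553 0.6077 0.107 ]
side -1 n 140 lowest z [0.022  0.0244 0.0248 0.0259 0.0273 0.0274] y range [-0.0441 -0.0153]
side 1 n 152 lowest z [0.0224 0.0238 0.0239 0.024  0.0241 0.0246] y range [0.0168 0.0614]
crop 176 155
240 218 [0.6434 0.1817 0.0727] [-0.0046 -0.0238 -0.0316]
240 219 [0.6417 0.1848 0.0724] [-0.008  -0.0227 -0.0312]
240 220 [0.6409 0.1862 0.0708] [-0.0095 -0.0222 -0.0296]
240 221 [0.6399 0.1881 0.0696] [-0.0116 -0.0216 -0.0284]
240 222 [0.6408 0.1868 0.066 ] [-0.0101 -0.0222 -0.0249]
240 223 [0.6406 0.1871 0.0637] [-0.0105 -0.0222 -0.0226]
240 224 [0.6406 0.1873 0.0613] [-0.0107 -0.0222 -0.0201]
240 225 [0.6402 0.1881 0.0592] [-0.0116 -0.022  -0.0181]
240 226 [0.6411 0.1867 0.0556] [-0.0101 -0.0226 -0.0145]
240 227 [0.6412 0.1867 0.053 ] [-0.0101 -0.0227 -0.0119]
240 228 [0.673  0.1332 0.0112] [ 0.0485 -0.0437  0.03  ]
240 229 [0.6745 0.1308 0.0066] [ 0.0512 -0.0447  0.0346]
240 230 [0.6745 0.1309 0.0039] [ 0.051  -0.0448  0.0373]
240 231 [0.6701 0.1385 0.0068] [ 0.0427 -0.0419  0.0344]
240 232
[... 2121 characters left out ...]
5] [-0.8855  0.2898 -0.5967]
264 222 [0.5858 0.1793 0.0772] [-0.0135  0.0333 -0.0357]
264 223 [0.5867 0.1777 0.0735] [-0.0117  0.0327 -0.0321]
264 224 [0.5879 0.1752 0.0693] [-0.0091  0.0319 -0.0278]
264 225 [0.5877 0.1756 0.067 ] [-0.0095  0.032  -0.0256]
264 226 [0.5861 0.1788 0.0667] [-0.0129  0.033  -0.0253]
264 227 [0.5872 0.1766 0.0627] [-0.0106  0.0323 -0.0212]
264 228 [0.588  0.1752 0.0591] [-0.0091  0.0318 -0.0176]
264 229 [0.5887 0.1738 0.0555] [-0.0075  0.0313 -0.0141]
264 230 [0.6234 0.1069 0.005 ] [0.0646 0.01   0.0366]
264 231 [0.6235 0.1066 0.002 ] [0.0649 0.0099 0.0396]
264 232 [0.6188 0.1157 0.0058] [0.0551 0.0128 0.0358]
264 233 [0.6163 0.1205 0.0065] [0.0499 0.0143 0.0351]
```

Emit:
play_rows(
  targets=[
    [0.001,-0.006,0,0.0015,0.0005,-0.01,0.37],
    [0,0,0,0,0,-0.01,0.37],
    [0,0,0,0,0,0,0.37],
  ],
)

```text
t: 6.5
eef_pos: [0.6236, 0.1736, 0.0222]
ee_rot: [-3.138, -0.003, -1.375]
force: [0.4, 0.3, 0.1]
width: 0.0326
```

```bash
python3 -c "
from tip import *
X,L=run('t4')
for u in (240,241,242,263,264,265):
    for v in range(230,245): 
        if abs(L[v,u,0]+.01)<.006: r=(u,v,X[v,u],L[v,u])
    print(*r)
"
```

```text
6.55 [0.6239 0.1738 0.0227] [-3.1376 -0.0027 -1.3744] 0.03215870189614221 [-0.5829  0.0365  0.9381]
side -1 n 162 lowest z [0.0032 0.0032 0.0034 0.0036 0.0036 0.0042] y range [-0.0424 -0.0168]
side 1 n 185 lowest z [0.0029 0.003  0.0031 0.0038 0.0041 0.0041] y range [0.0097 0.066 ]
crop 174 162
240 244 [0.645  0.1827 0.0046] [-0.0047 -0.0223  0.0181]
241 234 [0.6389 0.1873 0.0358] [-0.0103 -0.0173 -0.0131]
242 233 [0.6392 0.1823 0.0355] [-0.0053 -0.0167 -0.0127]
263 235 [0.5911 0.174  0.0395] [-0.0066  0.0321 -0.017 ]
263 235 [0.5911 0.174  0.0395] [-0.0066  0.0321 -0.017 ]
263 235 [0.5911 0.174  0.0395] [-0.0066  0.0321 -0.017 ]
```

View pics/t4.png

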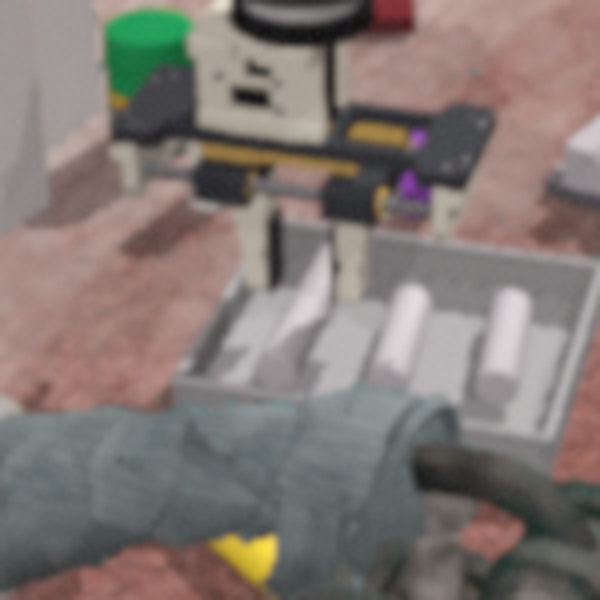

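Emit:
play_rows(
  targets=[
    [0,0.003,0,-0.0015,0,-0.007,0.37],
    [0,0,0,0,0,-0.006,0.37],
    [0,0,0,0,0,0,0.37],
  ],
)

```text
t: 6.92
eef_pos: [0.6226, 0.1739, 0.0093]
ee_rot: [-3.14, -0.002, -1.374]
force: [0.2, -0.5, 1.0]
width: 0.0324
```

```bash
python3 -c "
from tip import *
X,L=run('t5')
for u in (239,240,241,242,260,261,262,263,264):
    r=None
    for v in range(225,255): 
        if abs(L[v,u,0]+.01)<.005 and L[v,u,2]<.0: r=(u,v,X[v,u],L[v,u])
    print(r)
"
```

```text
6.975 [0.6228 0.174  0.0096] [-3.1395 -0.0017 -1.3744] 0.03246504625533915 [-0.6208  0.2715 -0.9971]
side -1 n 171 lowest z [-0.0009  0.0016  0.0016  0.0018  0.0018  0.002 ] y range [-0.063  -0.0161]
side 1 n 190 lowest z [0.0027 0.0031 0.0031 0.0033 0.0035 0.004 ] y range [0.008  0.0661]
crop 175 167
(239, 238, array([0.6432, 0.1892, 0.0251]), array([-0.0109, -0.023 , -0.0154]))
(240, 238, array([0.6411, 0.1885, 0.0253]), array([-0.0106, -0.0208, -0.0157]))
(241, 239, array([0.6399, 0.1862, 0.0216]), array([-0.0086, -0.0192, -0.012 ]))
(242, 239, array([0.6366, 0.1875, 0.0234]), array([-0.0105, -0.0162, -0.0137]))
(260, 242, array([0.5968, 0.1776, 0.0216]), array([-0.0086,  0.0247, -0.012 ]))
(261, 242, array([0.5939, 0.1783, 0.0229]), array([-0.0099,  0.0274, -0.0133]))
(262, 242, array([0.5913, 0.1785, 0.0238]), array([-0.0106,  0.0299, -0.0142]))
(263, 241, array([0.5906, 0.1752, 0.0246]), array([-0.0074,  0.0313, -0.0151]))
(264, 232, array([0.5893, 0.1728, 0.0471]), array([-0.0053,  0.033 , -0.0375]))
```

View pics/t5.png

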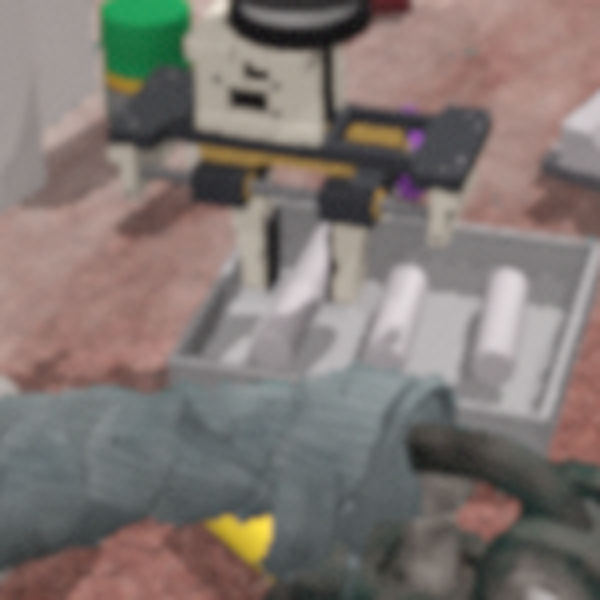

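Emit:
play_rows(
  targets=[
    [0,0.002,0,0,0,-0.005,0.37],
    [0,0,0,0,0,-0.004,0.37],
    [0,0,0,0,0,0,0.37],
  ],
)

```text
t: 7.35
eef_pos: [0.6229, 0.174, 0.0002]
ee_rot: [-3.141, -0.001, -1.374]
force: [-0.1, 0.1, -0.2]
width: 0.0326
```

Emit:
play_rows(
  targets=[
    [0,0,0,0,0,0,0.15],
    [0,0,0,0,0,0,0.15],
    [0,0,0,0,0,0,0.15],
  ],
)

```text
t: 7.72
eef_pos: [0.623, 0.1741, 0.0002]
ee_rot: [-3.141, -0.001, -1.374]
force: [0.2, 0.1, -1.6]
width: 0.0231
```

Emit:
play_rows(
  targets=[
    [0,0,0,0,0,0.01,0.1],
    [0,0,0,0,0,0.03,0.1],
    [0,0,0,0,0,0.04,0.1],
    [0,0,0,0,0,0.04,0.1],
    [0,0,0,0,0,0,0.1],
  ],
  grip_force=35,
)

```text
t: 8.35
eef_pos: [0.621, 0.1731, 0.1247]
ee_rot: [3.139, -0.002, -1.375]
force: [0.2, 0.8, -2.1]
width: 0.023
```

```bash
python3 -c "
from tip import *
run('t6')"
```

```text
8.4 [0.6197 0.1727 0.1225] [ 3.1357 -0.0023 -1.3753] 0.022957682002307706 [-0.4504 -0.061  -3.6189]
side -1 n 130 lowest z [0.1367 0.1374 0.1381 0.1387 0.1393 0.1401] y range [-0.0307 -0.0131]
side 1 n 148 lowest z [0.1367 0.1369 0.137  0.1383 0.1394 0.1406] y range [0.0088 0.0278]
crop 176 123
```

View pics/t6.png

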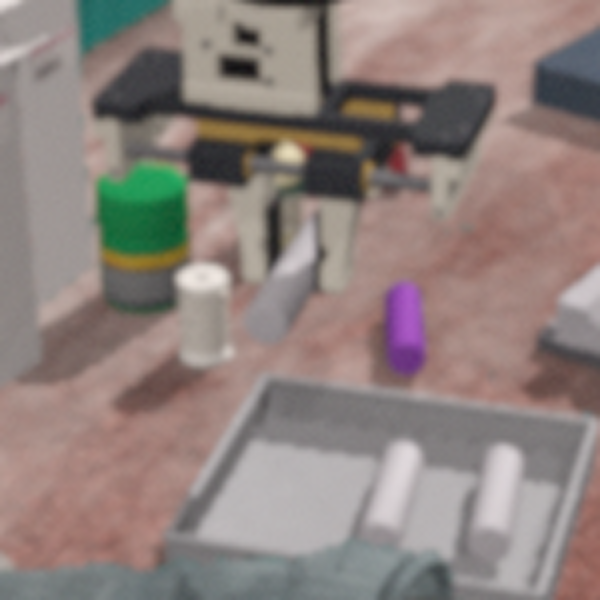

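Emit:
play_rows(
  targets=[
    [0.001,-0.006,-0.039,-0.0132,-0.0352,0,0.1],
    [0,0,-0.039,-0.0132,-0.0352,0,0.1],
    [0,0,-0.039,-0.0132,-0.0352,0,0.1],
    [0,0,-0.039,-0.0132,-0.0352,0,0.1],
    [0,0,-0.039,-0.0132,-0.0352,0,0.1],
    [0,0,-0.039,-0.0132,-0.0352,0,0.1],
    [0,0,-0.039,-0.0132,-0.0352,0,0.1],
    [0,0,-0.039,-0.0132,-0.0352,0,0.1],
    [0,0,0,0,0,0,0.1],
    [0,0,0,0,0,0,0.1],
  ],
)

```text
t: 9.65
eef_pos: [0.4994, -0.118, 0.1109]
ee_rot: [3.12, -0.005, -1.7]
force: [-0.4, 0.0, -3.0]
width: 0.0229
```

```bash
python3 -c "
from tip import *
X,L=run('t7')
im,d=grab_frame('top');cv2.imwrite('pics/t7t.png',cv2.resize(im[180:270,300:450],None,fx=5,fy=5,interpolation=cv2.INTER_CUBIC))
"
```

```text
9.7 [ 0.4993 -0.1178  0.1108] [ 3.1199 -0.0053 -1.6992] 0.023254396502045135 [-0.6185 -0.1921 -2.7746]
side -1 n 102 lowest z [0.1242 0.1242 0.1248 0.1273 0.128  0.1284] y range [-0.0313 -0.0121]
side 1 n 109 lowest z [0.1225 0.1236 0.1239 0.1244 0.126  0.126 ] y range [0.0083 0.0292]
crop 274 88
```

View pics/t7.png

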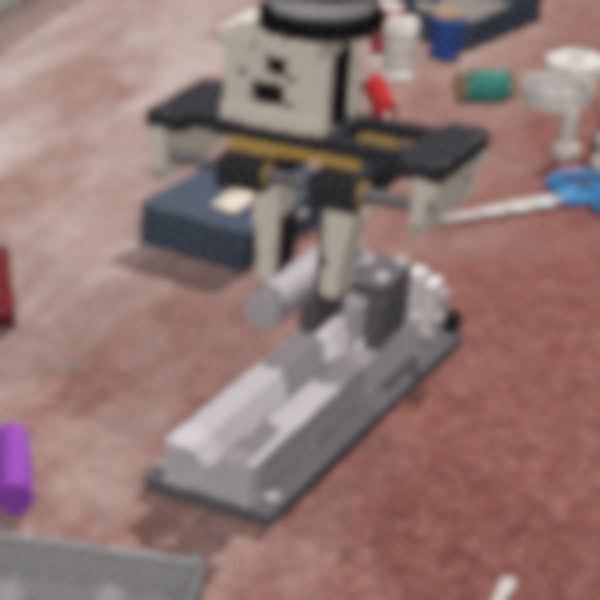

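View pics/t7t.png

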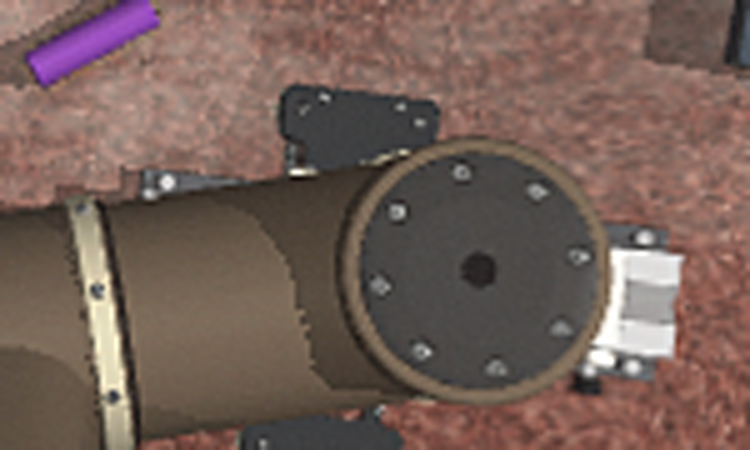

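Emit:
play_rows(
  targets=[
    [0.0025,-0.022,0.013,0.0143,0.0098,0,0.1],
    [0,0,0,0,0,0,0.1],
    [0,0,0,0,0,0,0.1],
  ],
)

```text
t: 10.12
eef_pos: [0.5156, -0.1054, 0.1107]
ee_rot: [-3.14, 0.0, -1.682]
force: [-0.6, 0.1, -3.1]
width: 0.023
```

```bash
cat > jig.py <<'E'
from tip import *
def jig(X):
    y=-1.687;u=np.array([np.cos(y),np.sin(y),0]);v=np.array([-u[1],u[0],0]);c=np.array([.5053,-.1775,0])
    return np.stack([(X-c)@u,(X-c)@v,X[...,2]],-1)*1e3
E
python3 -c "
from jig import *
X,L=run('t8');J=jig(X)
np.set_printoptions(precision=1,suppress=True,linewidth=200)
k=(J[...,2]>100)&(J[...,2]<155)&(J[...,0]<-85)&(J[...,0]>-150)&(abs(J[...,1])<25)
P=J[k];print(len(P))
for a in range(-140,-80,6):
    q=P[abs(P[:,0]-a)<3]
    if len(q)>3: print(a,len(q),'top',np.percentile(q[:,2],95),'low',np.percentile(q[:,2],5),'y',np.percentile(q[:,1],[5,50,95]))
s=get_state();print(jig(s['eef_pos']))
"
```

```text
10.175 [ 0.5157 -0.1055  0.1108] [-3.1398  0.0002 -1.682 ] 0.02287684700702855 [-0.2571  0.061  -3.5804]
side -1 n 104 lowest z [0.1236 0.1261 0.1264 0.128  0.1281 0.1282] y range [-0.0299 -0.0118]
side 1 n 114 lowest z [0.1217 0.1227 0.1238 0.1249 0.1255 0.1257] y range [0.0087 0.0296]
crop 266 88
186
-134 46 top 137.2844290850235 low 119.98493446817852 y [-9.3  0.7 10.3]
-128 27 top 139.09441670999317 low 117.78452001998458 y [-8.  -0.2 10.6]
-122 13 top 139.728263291433 low 123.96012834128021 y [-10.   -6.2   5. ]
-116 18 top 139.632067815056 low 123.3489846145132 y [-11.1  -7.1   5. ]
-110 12 top 139.89397373105803 low 128.66146292200858 y [-8.5 -3.7  1.9]
-104 15 top 139.18672269420063 low 126.21752564137408 y [-11.2  -7.3   5.3]
-98 13 top 139.98328191715757 low 123.64882102453657 y [-10.   -4.3   5.6]
-92 12 top 139.41758004257215 low 127.05923426034623 y [-9.8 -4.6  3.4]
-86 30 top 152.42510536391003 low 125.89989359971578 y [-23.1  -8.1  23.3]
[-72.8   2.  110.8]
```

View pics/t8.png

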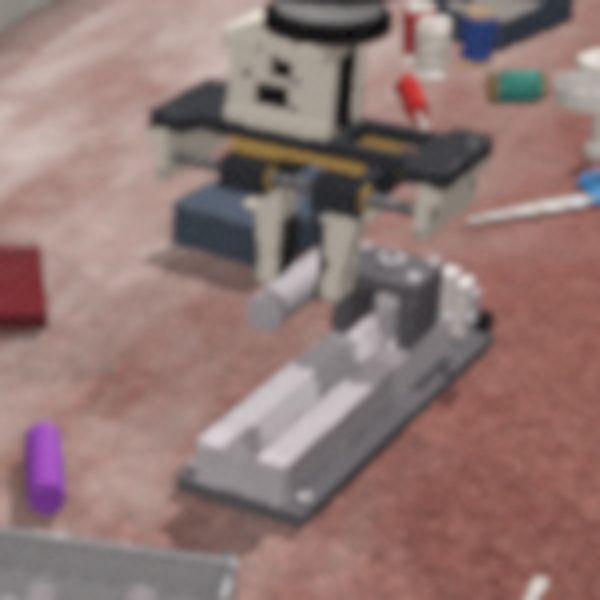

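```bash
python3 -c "
from jig import *
X,L=run('t9');J=jig(X)
np.set_printoptions(precision=1,suppress=True,linewidth=200)
for lo,hi in((-148,-110),(-110,-75),(-75,-40)):
    k=(J[...,0]>lo)&(J[...,0]<hi)&(J[...,2]<60);P=J[k]
    print(lo,[(b,round(float(np.median(P[abs(P[:,1]-b)<1.2,2])),0)) for b in range(-48,49,2) if (abs(P[:,1]-b)<1.2).sum()>3])
# pin end disk
k=(J[...,2]>108)&(J[...,2]<145)&(J[...,0]<-128)&(J[...,0]>-142)&(abs(J[...,1])<20)
P=J[k];print(P.min(0),P.max(0),P.mean(0),np.percentile(P[:,0],[5,50,95]))
" 2>/dev/null
```

```text
10.225 [ 0.5156 -0.1056  0.1108] [-3.1399  0.0002 -1.6823] 0.023326956582651832 [ 0.04    0.8136 -3.3876]
side -1 n 100 lowest z [0.1238 0.1238 0.1245 0.1266 0.1266 0.1284] y range [-0.0292 -0.0121]
side 1 n 114 lowest z [0.1218 0.1228 0.1232 0.1235 0.1244 0.1254] y range [0.0091 0.0302]
crop 266 88
-148 [(-48, 1.0), (-46, 1.0), (-44, 5.0), (-42, 9.0), (-40, 13.0), (-38, 14.0), (-36, 15.0), (-34, 14.0), (-32, 13.0), (-30, 22.0), (-28, 29.0), (-26, 36.0), (-24, 42.0), (-22, 42.0), (-20, 41.0), (-18, 42.0), (-16, 42.0), (-14, 41.0), (-12, 41.0), (-10, 41.0), (-8, 40.0), (-6, 30.0), (-2, 35.0), (0, 29.0), (2, 32.0), (4, 34.0), (6, 35.0), (8, 37.0), (10, 40.0), (12, 42.0), (14, 42.0), (16, 42.0), (18, 43.0), (20, 43.0), (22, 42.0), (24, 42.0), (26, 42.0), (28, 41.0), (30, 42.0), (32, 30.0), (38, 15.0), (40, 17.0), (42, 15.0)]
-110 [(-48, 1.0), (-46, 2.0), (-44, 5.0), (-42, 10.0), (-40, 13.0), (-38, 13.0), (-36, 14.0), (-34, 14.0), (-32, 14.0), (-30, 25.0), (-28, 28.0), (-26, 41.0), (-24, 42.0), (-22, 42.0), (-20, 42.0), (-18, 41.0), (-16, 42.0), (-14, 43.0), (-12, 42.0), (-10, 42.0), (0, 32.0), (2, 33.0), (4, 33.0), (6, 36.0), (8, 37.0), (10, 39.0), (12, 42.0), (14, 42.0), (18, 42.0), (20, 41.0), (22, 42.0), (24, 42.0), (26, 42.0), (30, 42.0)]
-75 [(-48, 1.0), (-46, 2.0), (-44, 5.0), (-42, 11.0), (-40, 13.0), (-38, 13.0), (-36, 13.0), (-34, 14.0), (-30, 31.0), (-28, 26.0), (-26, 41.0), (-24, 42.0), (-20, 42.0), (-18, 42.0), (-16, 43.0), (-14, 43.0), (-12, 43.0), (-10, 43.0), (2, 32.0), (4, 34.0), (6, 36.0), (8, 38.0), (10, 40.0), (12, 41.0), (14, 41.0), (16, 42.0), (18, 43.0), (20, 43.0), (24, 42.0), (26, 42.0), (28, 42.0), (30, 42.0)]
[-135.7  -10.3  115.9] [-128.    13.2  140.3] [-131.2    1.1  129.5] [-134.  -131.2 -128.3]
```

Emit:
play_rows(
  targets=[
    [0,0,-0.003,-0.001,0,-0.02,0.1],
    [0,0,0,0,0,-0.02,0.1],
    [0,0,0,0,0,-0.015,0.1],
    [0,0,0,0,0,-0.008,0.1],
    [0,0,0,0,0,0,0.1],
    [0,0,0,0,0,0,0.1],
  ],
)

```text
t: 10.98
eef_pos: [0.5156, -0.1058, 0.0472]
ee_rot: [-3.137, 0.0, -1.685]
force: [-0.3, 0.6, -1.8]
width: 0.0232
```

```bash
python3 -c "
from jig import *
X,L=run('t10');J=jig(X);print(jig(get_state()['eef_pos']))
np.set_printoptions(precision=1,suppress=True,linewidth=200)
k=(J[...,2]>48)&(J[...,2]<72)&(J[...,0]<-85)&(J[...,0]>-142)&(abs(J[...,1])<20)
P=J[k];print(np.percentile(P,[3,50,97],axis=0))
" 2>/dev/null
```

```text
11.025 [ 0.5156 -0.1057  0.0472] [-3.1373  0.0004 -1.6851] 0.0232267885255502 [-0.5172  0.2216 -2.7515]
side -1 n 88 lowest z [0.0353 0.0356 0.0584 0.0618 0.0624 0.063 ] y range [-0.0296 -0.0096]
side 1 n 126 lowest z [0.0286 0.0289 0.0339 0.0362 0.0373 0.0396] y range [0.0087 0.0308]
crop 264 111
[-72.4875   1.9586  47.2216]
[[-133.3  -10.2   55.3]
 [-128.8   -6.    65.4]
 [ -88.7   11.3   71.7]]
```

View pics/t10.png

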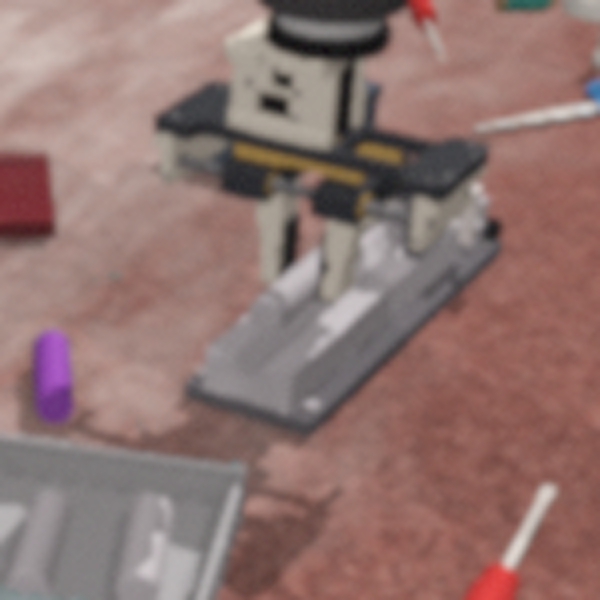

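Emit:
play_rows(
  targets=[
    [0,0.003,0,-0.001,0,-0.006,0.1],
    [0,0,0,0,0,-0.005,0.1],
    [0,0,0,0,0,0,0.1],
    [0,0,0,0,0,0,0.1],
  ],
)

```text
t: 11.52
eef_pos: [0.5152, -0.1057, 0.0363]
ee_rot: [-3.139, 0.0, -1.685]
force: [0.4, -0.6, -2.4]
width: 0.0229
```

Emit:
play_rows(
  targets=[
    [0,0,0,0,0,-0.002,0.1],
    [0,0,0,0,0,-0.001,0.1],
    [0,0,0,0,0,0,0.1],
  ],
)

```text
t: 11.9
eef_pos: [0.5153, -0.1056, 0.0333]
ee_rot: [-3.139, 0.0, -1.685]
force: [0.2, 0.7, -2.9]
width: 0.023
```

Emit:
play_rows(
  targets=[
    [0,0,0,0,0,-0.001,0.1],
    [0,0,0,0,0,0,0.1],
  ],
)

```text
t: 12.15
eef_pos: [0.5153, -0.1056, 0.0323]
ee_rot: [-3.139, 0.0, -1.685]
force: [-0.1, 0.3, -2.3]
width: 0.0232
```

```bash
python3 -c "
from jig import *
X,L=run('t11');J=jig(X);print(jig(get_state()['eef_pos']))
np.set_printoptions(precision=1,suppress=True,linewidth=200)
for a in range(-136,-84,8):
    k=(J[...,2]>44)&(J[...,2]<62)&(abs(J[...,0]-a)<4)&(abs(J[...,1])<13)
    P=J[k];print(a,np.percentile(P[:,2],[5,50,90,97]),np.percentile(P[:,1],[3,97]))
" 2>/dev/null
```

```text
12.2 [ 0.5152 -0.1057  0.0323] [-3.1387  0.0004 -1.6849] 0.0231662626755572 [-0.4745  0.0371 -1.529 ]
side -1 n 91 lowest z [0.0394 0.0426 0.0428 0.0456 0.0472 0.0477] y range [-0.0295 -0.0115]
side 1 n 141 lowest z [0.0125 0.0127 0.0128 0.0129 0.0129 0.0132] y range [0.0086 0.0374]
crop 264 116
[-72.4927   1.5469  32.2818]
-136 [44.1 51.8 56.  58.7] [-9.6 10.3]
-128 [44.6 53.4 60.  61.4] [-9.7 10.3]
-120 [49.  58.4 61.3 61.7] [-10.6   5.3]
-112 [50.7 59.6 60.7 61.4] [-10.4   6.9]
-104 [49.3 57.1 59.7 60. ] [-10.5   8.4]
-96 [46.1 56.8 60.6 61.3] [-10.7   9.3]
-88 [50.  58.9 60.5 61.1] [-11.4   6.3]
```

View pics/t11.png

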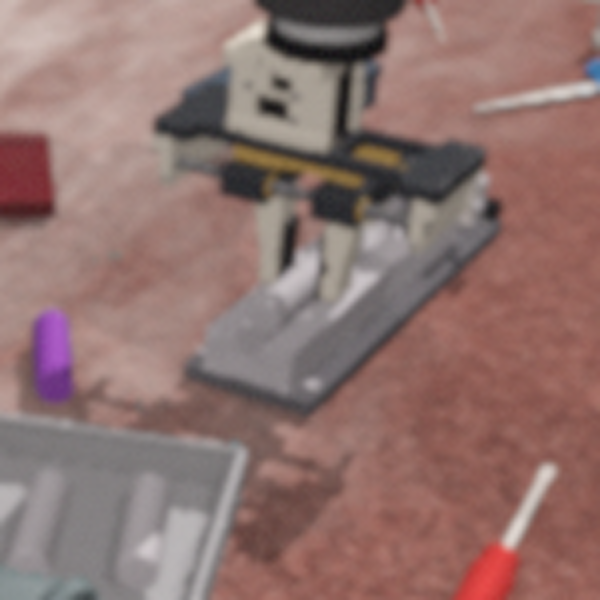

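Emit:
play_rows(
  targets=[
    [0,0,0,0,0,-0.001,0.1],
    [0,0,0,0,0,0,0.1],
  ],
)

```text
t: 12.45
eef_pos: [0.5152, -0.1057, 0.0318]
ee_rot: [-3.138, 0.0, -1.685]
force: [-2.1, 0.1, -0.9]
width: 0.0232
```

Emit:
play_rows(
  targets=[
    [0,0,0,0,0,-0.0005,0.1],
    [0,0,0,0,0,0,0.1],
  ],
)

```text
t: 12.7
eef_pos: [0.5152, -0.1057, 0.0317]
ee_rot: [-3.138, 0.0, -1.685]
force: [-1.6, 0.7, -0.8]
width: 0.023
```

The force changed as the pin met the groove, so it is seated. I'll release it and lift.

Emit:
play_rows(
  targets=[
    [0,0,0,-0.0005,0,0,0.45],
    [0,0,0,0,0,0,0.45],
    [0,0,0,0,0,0,0.45],
    [0,0,0,0,0,0.01,0.45],
    [0,0,0,0,0,0.03,0.45],
    [0,0,0,0,0,0.03,0.45],
    [0,0,0,0,0,0,0.45],
  ],
)

```text
t: 13.58
eef_pos: [0.5162, -0.1058, 0.1059]
ee_rot: [-3.136, 0.0, -1.684]
force: [0.1, 0.2, -0.9]
width: 0.0397
```

```bash
python3 -c "
from jig import *
X,L=run('t12');J=jig(X);print(jig(get_state()['eef_pos']))
np.set_printoptions(precision=1,suppress=True,linewidth=200)
for a in range(-144,20,8):
    k=(J[...,2]>44)&(J[...,2]<62)&(abs(J[...,0]-a)<4)&(abs(J[...,1])<13)
    P=J[k];
    if len(P)>2:print(a,len(P),np.percentile(P[:,2],[5,50,90,97]),np.percentile(P[:,1],[3,97]))
" 2>/dev/null
```

```text
13.625 [ 0.5153 -0.1058  0.1046] [-3.1375  0.     -1.6841] 0.039509221100071656 [-0.3465 -0.2172 -0.2445]
side -1 n 103 lowest z [0.1185 0.1186 0.1191 0.1193 0.1203 0.1203] y range [-0.0378 -0.0202]
side 1 n 101 lowest z [0.1181 0.1194 0.1197 0.1199 0.12   0.1201] y range [0.0189 0.0364]
crop 266 90
[-72.3831   1.6685 104.6408]
-136 15 [44.5 48.9 55.1 56.6] [-10.2   8.9]
-128 42 [45.4 53.9 59.3 60.3] [-9.9 10.2]
-120 19 [46.3 55.6 60.  60.5] [-11.3   6.7]
-112 19 [45.2 56.8 59.7 60.4] [-11.1   8.4]
-104 16 [49.2 56.8 59.6 60.3] [-9.9  7.7]
-96 17 [48.1 56.6 59.5 59.8] [-11.8   5.3]
-88 17 [48.3 55.8 59.5 60.2] [-11.9   8. ]
-80 11 [44.7 56.3 58.8 60.1] [-10.2   7.9]
-72 21 [44.3 57.3 60.1 61. ] [-10.7   6.4]
-64 16 [48.5 57.  60.1 60.6] [-10.8   4.3]
-56 14 [47.4 57.1 59.3 59.3] [-10.8   7.3]
-48 20 [48.1 58.2 60.2 61.4] [-10.5   7.9]
-40 11 [46.5 54.  59.3 60. ] [-10.3   4.9]
-32 17 [47.3 57.8 59.9 60. ] [-11.1   4.9]
-24 12 [53.4 58.4 60.8 61. ] [-9.1  7.6]
-16 14 [45.7 55.2 58.9 59.2] [-10.5   5.1]
```

View pics/t12.png

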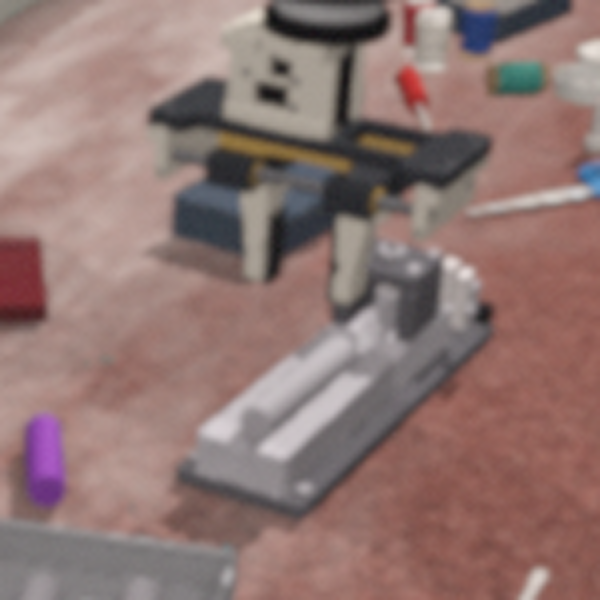

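Emit:
play_rows(
  targets=[
    [0,0.003,-0.001,0.004,0.042,0,0],
    [0,0,0,0.004,0.042,0,0],
    [0,0,0,0,0,0,0],
    [0,0,0,0,0,-0.02,0],
    [0,0,0,0,0,-0.02,0],
    [0,0,0,0,0,0,0],
    [0,0,0,0,0,0,0],
  ],
  grip_force=10,
)

```text
t: 14.5
eef_pos: [0.5213, -0.0212, 0.0621]
ee_rot: [3.139, -0.002, -1.687]
force: [0.5, -0.2, 0.6]
width: 0.0006
```

```bash
python3 -c "
from jig import *
X,L=run('t13');J=jig(X);print(jig(get_state()['eef_pos']))
" 2>/dev/null
```

```text
14.55 [ 0.5212 -0.0212  0.0621] [ 3.1388 -0.0016 -1.6871] 0.0005188100607137865 [ 0.2678  0.1392 -0.336 ]
side -1 n 74 lowest z [0.0755 0.0755 0.076  0.0765 0.077  0.0771] y range [-0.019  -0.0056]
side 1 n 73 lowest z [0.0765 0.0773 0.0791 0.0795 0.0797 0.0809] y range [0.0056 0.0191]
crop 250 119
[-157.0708   -2.323    62.0796]
```

View pics/t13.png

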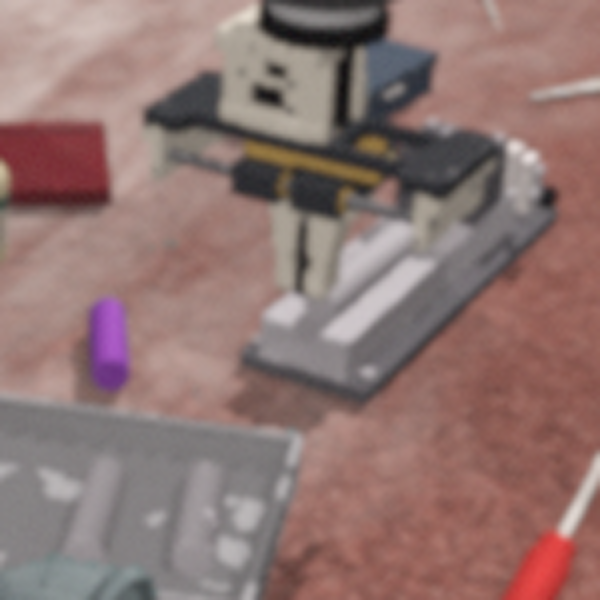

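Emit:
play_rows(
  targets=[
    [0,0,0,0.0035,0,-0.01,0],
    [0,0,0,0,0,-0.01,0],
    [0,0,0,0,0,-0.007,0],
    [0,0,0,0,0,0,0],
    [0,0,0,0,0,0,0],
  ],
)

```text
t: 15.18
eef_pos: [0.5255, -0.0213, 0.034]
ee_rot: [3.14, -0.001, -1.687]
force: [-0.8, 0.4, 0.5]
width: 0.0003
```

```bash
python3 -c "
from jig import *
X,L=run('t14');J=jig(X);print(jig(get_state()['eef_pos']))
" 2>/dev/null
```

```text
15.225 [ 0.5254 -0.0214  0.034 ] [ 3.14   -0.0011 -1.6873] 0.0005662732947071053 [-0.5016  0.5118 -0.4173]
side -1 n 73 lowest z [0.047  0.048  0.0494 0.0498 0.0504 0.0506] y range [-0.0194 -0.006 ]
side 1 n 79 lowest z [0.0486 0.0492 0.0497 0.0503 0.0512 0.0521] y range [0.0058 0.0184]
crop 248 129
[-157.4231    1.9004   34.0294]
```

View pics/t14.png

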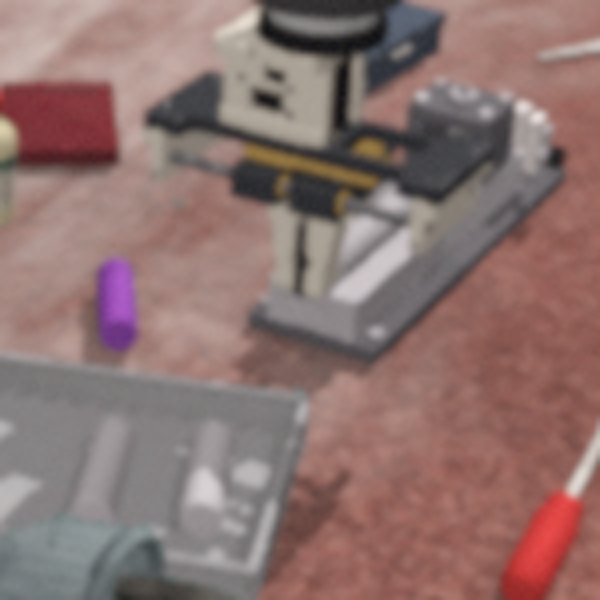

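Emit:
play_rows(
  targets=[
    [0,0,0,-0.0005,-0.004,0,0],
    [0,0,0,-0.0005,-0.004,0,0],
    [0,0,0,-0.0005,-0.004,0,0],
    [0,0,0,-0.0005,-0.004,0,0],
    [0,0,0,-0.0005,-0.004,0,0],
    [0,0,0,-0.0005,-0.004,0,0],
    [0,0,0,-0.0005,-0.004,0,0],
    [0,0,0,-0.0005,-0.004,0,0],
    [0,0,0,-0.0005,-0.004,0,0],
    [0,0,0,-0.0005,-0.004,0,0],
    [0,0,0,-0.0005,-0.004,0,0],
  ],
)

```text
t: 16.6
eef_pos: [0.5202, -0.0676, 0.0348]
ee_rot: [-3.141, 0.0, -1.687]
force: [-0.1, 1.1, -0.4]
width: 0.0005
```

```bash
python3 -c "
from jig import *
X,L=run('t15');J=jig(X);print(jig(get_state()['eef_pos']))
" 2>/dev/null
```

```text
16.65 [ 0.5201 -0.068   0.0348] [-3.1415  0.0002 -1.6874] 0.0005296621725972613 [-0.2297 -0.5779  0.9482]
side -1 n 92 lowest z [0.0319 0.0342 0.0378 0.0384 0.0398 0.0399] y range [-0.0239 -0.0054]
side 1 n 97 lowest z [0.0154 0.0169 0.0195 0.0206 0.023  0.029 ] y range [0.0058 0.0309]
crop 257 121
[-110.4585    2.0089   34.7708]
```

View pics/t15.png

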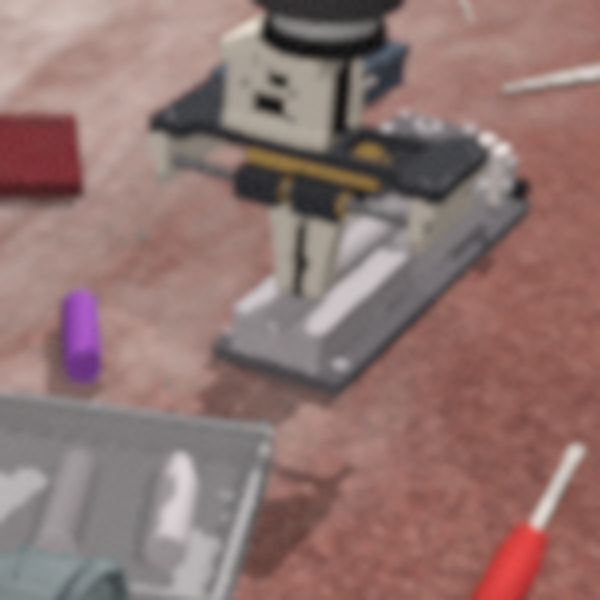

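Emit:
play_rows(
  targets=[
    [0,0,0,-0.0006,-0.005,0,0],
    [0,0,0,-0.0006,-0.005,0,0],
    [0,0,0,-0.0006,-0.005,0,0],
    [0,0,0,-0.0006,-0.005,0,0],
    [0,0,0,-0.0006,-0.005,0,0],
    [0,0,0,-0.0006,-0.005,0,0],
    [0,0,0,-0.0006,-0.005,0,0],
    [0,0,0,-0.0006,-0.005,0,0],
    [0,0,0,-0.0006,-0.005,0,0],
    [0,0,0,-0.0006,-0.005,0,0],
    [0,0,0,-0.0006,-0.003,0,0],
  ],
)

```text
t: 18.02
eef_pos: [0.5133, -0.1247, 0.0348]
ee_rot: [-3.141, 0.0, -1.687]
force: [-0.5, 1.2, 0.5]
width: 0.0003
```

```bash
python3 -c "
from jig import *
X,L=run('t16');J=jig(X);print(jig(get_state()['eef_pos']))
im,d=grab_frame('top');cv2.imwrite('pics/t16t.png',cv2.resize(im[180:270,300:450],None,fx=5,fy=5,interpolation=cv2.INTER_CUBIC))
" 2>/dev/null
```

```text
18.075 [ 0.5131 -0.125   0.0348] [-3.1413  0.0002 -1.6874] 0.0005458961551930191 [-0.1674  0.5556 -1.1531]
side -1 n 78 lowest z [0.0366 0.0397 0.0401 0.0405 0.0413 0.0413] y range [-0.0249 -0.0055]
side 1 n 79 lowest z [0.0153 0.0179 0.023  0.023  0.0246 0.0282] y range [0.0055 0.0307]
crop 267 112
[-53.0938   1.6586  34.8017]
```

View pics/t16.png

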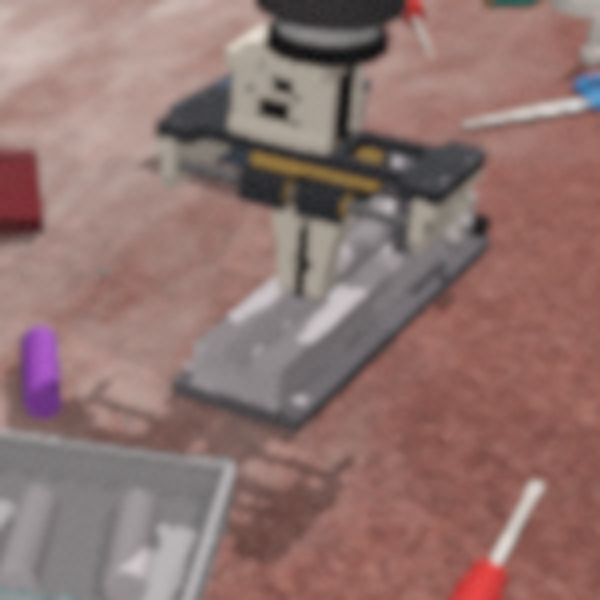

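View pics/t16t.png

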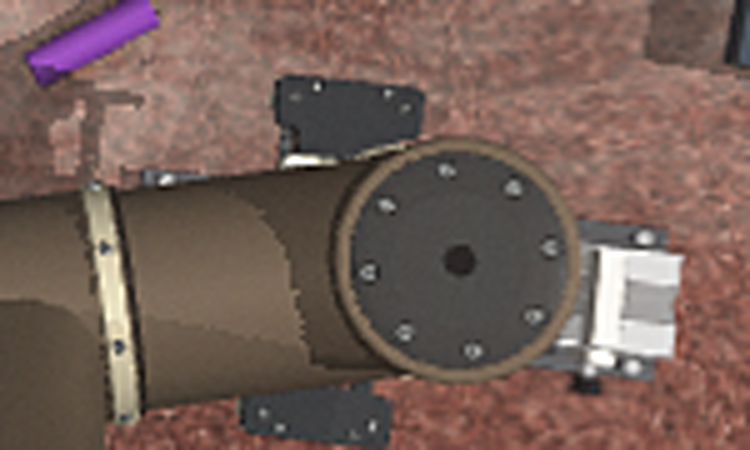

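Emit:
play_rows(
  targets=[
    [0,0,0,-0.0004,-0.003,0,0],
    [0,0,0,-0.0004,-0.003,0,0],
    [0,0,0,-0.0004,-0.003,0,0],
    [0,0,0,-0.0004,-0.003,0,0],
    [0,0,0,-0.0004,-0.003,0,0],
    [0,0,0,-0.0002,-0.0015,0,0],
    [0,0,0,-0.0002,-0.0015,0,0],
  ],
)

```text
t: 19.0
eef_pos: [0.5107, -0.1437, 0.0348]
ee_rot: [-3.141, 0.0, -1.687]
force: [0.4, 0.6, -0.5]
width: 0.0005
```

Emit:
play_rows(
  targets=[
    [0,0,0,-0.0001,-0.001,0,0],
    [0,0,0,-0.0001,-0.001,0,0],
  ],
)

```text
t: 19.25
eef_pos: [0.5104, -0.1458, 0.0348]
ee_rot: [-3.141, 0.0, -1.687]
force: [0.1, 1.5, -0.0]
width: 0.0005
```

Emit:
play_rows(
  targets=[
    [0,0,0,-0.0001,-0.001,0,0],
    [0,0,0,-0.0001,-0.001,0,0],
  ],
)

```text
t: 19.5
eef_pos: [0.5102, -0.1479, 0.0348]
ee_rot: [-3.141, 0.0, -1.687]
force: [1.1, 2.1, 0.7]
width: 0.0001
```

Emit:
play_rows(
  targets=[
    [0,0,0,-0.0001,-0.001,0,0],
  ],
)

```text
t: 19.62
eef_pos: [0.5101, -0.1489, 0.0348]
ee_rot: [-3.141, 0.0, -1.687]
force: [0.6, 2.1, 0.7]
width: 0.0
```

Emit:
play_rows(
  targets=[
    [0,0,0,-0.0001,-0.001,0,0],
  ],
)

```text
t: 19.75
eef_pos: [0.5099, -0.15, 0.0348]
ee_rot: [-3.141, 0.0, -1.687]
force: [0.3, 2.0, 0.3]
width: 0.0002
```

Emit:
play_rows(
  targets=[
    [0,0,0,-0.0001,-0.0008,0,0],
  ],
)

```text
t: 19.88
eef_pos: [0.5098, -0.1509, 0.0348]
ee_rot: [-3.141, 0.0, -1.687]
force: [1.5, 2.3, 0.0]
width: 0.0006
```

```bash
python3 -c "
from jig import *
X,L=run('t17');J=jig(X);print(jig(get_state()['eef_pos']))
" 2>/dev/null
```

```text
19.925 [ 0.5098 -0.1509  0.0348] [-3.1413  0.0003 -1.6871] 0.0005235772372512409 [ 0.6091  1.3505 -0.4025]
side -1 n 82 lowest z [0.0352 0.0353 0.0385 0.039  0.04   0.0402] y range [-0.0261 -0.0058]
side 1 n 88 lowest z [0.0171 0.0174 0.0189 0.0195 0.0225 0.0243] y range [0.0059 0.0305]
crop 272 108
[-26.9225   1.4105  34.7922]
```

Emit:
play_rows(
  targets=[
    [0,0,0,-0.0001,-0.0008,0,0],
  ],
)

```text
t: 20.05
eef_pos: [0.5097, -0.1518, 0.0348]
ee_rot: [-3.141, 0.0, -1.687]
force: [0.8, 1.1, 0.2]
width: 0.0006
```

Emit:
play_rows(
  targets=[
    [0,0,0,-0.0001,-0.0008,0,0],
  ],
)

```text
t: 20.18
eef_pos: [0.5096, -0.1526, 0.0348]
ee_rot: [-3.141, 0.0, -1.687]
force: [1.1, 2.0, -0.9]
width: 0.0004
```

Emit:
play_rows(
  targets=[
    [0,0,0,-0.0001,-0.0007,0,0],
  ],
)

```text
t: 20.3
eef_pos: [0.5095, -0.1533, 0.0348]
ee_rot: [-3.141, 0.0, -1.687]
force: [0.3, 4.2, 0.5]
width: 0.0009
```

```bash
cat > look.py <<'E'
from jig import *
np.set_printoptions(precision=4,suppress=True)
import sys
im,d=grab_frame('scene');cv2.imwrite('pics/%ss.png'%sys.argv[1],cv2.resize(im[130:230,310:400],None,fx=6,fy=6,interpolation=cv2.INTER_CUBIC))
im,d=grab_frame('top');cv2.imwrite('pics/%st.png'%sys.argv[1],cv2.resize(im[215:260,390:450],None,fx=10,fy=10,interpolation=cv2.INTER_CUBIC))
s=get_state();print(s['t'],jig(s['eef_pos']),s['force'])
E
python3 look.py t18
```

```text
20.4 [-24.5309   1.3704  34.787 ] [ 0.0949  2.4988 -0.5064]
```

View pics/t18s.png

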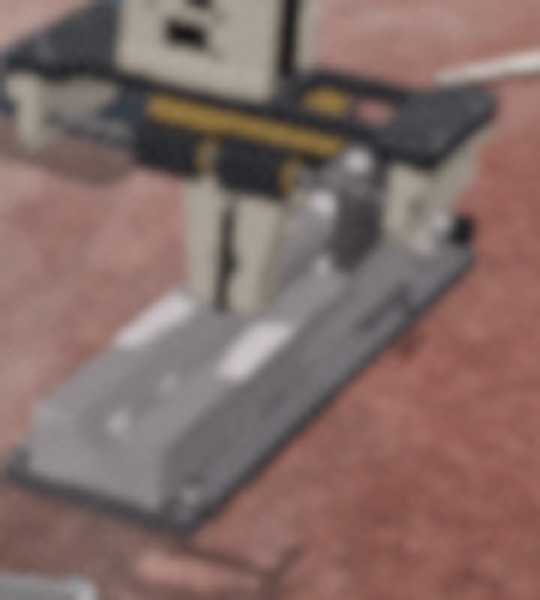

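View pics/t18t.png

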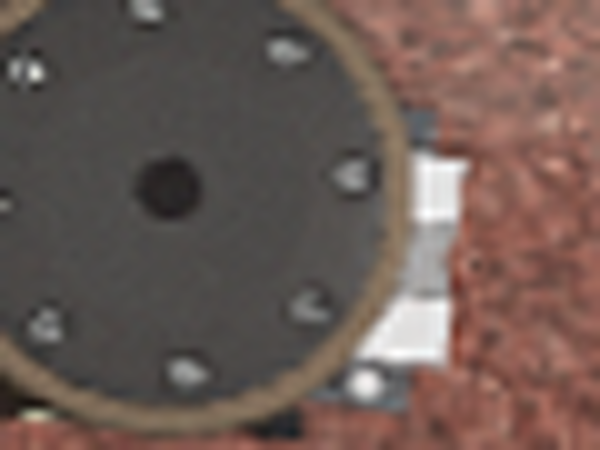

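Emit:
play_rows(
  targets=[
    [0,0,0,0,-0.0004,0,0],
  ],
)

```text
t: 20.52
eef_pos: [0.5096, -0.1534, 0.0348]
ee_rot: [-3.141, 0.001, -1.687]
force: [1.1, 5.6, 0.9]
width: 0.0004
```

Emit:
play_rows(
  targets=[
    [0,0,0,0,-0.0004,0,0],
  ],
)

```text
t: 20.65
eef_pos: [0.5096, -0.1534, 0.0348]
ee_rot: [-3.141, 0.001, -1.687]
force: [0.3, 6.9, 1.9]
width: 0.0005
```

The tool has stalled with the force rising to about 6 N, under the 9 N at which the stop slips. The pin has reached the stop, so I'll back off and look.

Emit:
play_rows(
  targets=[
    [0,0,0,0.0004,0.004,0,0],
    [0,0,0,0.001,0.01,0,0],
    [0,0,0,0.003,0.025,0,0],
    [0,0,0,0.003,0.025,0.01,0],
    [0,0,0,0,0,0.05,0],
    [0,0,0,0,0,0.05,0],
    [0,0,0,0.02,0.05,0.03,0],
    [0,0,0,0.0,0.06,0,0],
    [0,0,0,0.0,0.06,0,0],
    [0,0,0,0.0,0.06,0,0],
    [0,0,0,0,0,0,0],
  ],
)

```text
t: 22.02
eef_pos: [0.5345, 0.1518, 0.18]
ee_rot: [3.141, -0.001, -1.689]
force: [0.7, -0.0, -0.2]
width: 0.0004
```

```bash
cat > fin.py <<'E'
from jig import *
import sys
np.set_printoptions(precision=1,suppress=True,linewidth=200)
im,d=grab_frame('top');cv2.imwrite('pics/f.png',im)
cv2.imwrite('pics/ft.png',cv2.resize(im[195:270,310:450],None,fx=5.5,fy=5.5,interpolation=cv2.INTER_CUBIC))
im2,d2=grab_frame('scene');cv2.imwrite('pics/fs.png',cv2.resize(im2[130:230,310:400],None,fx=6,fy=6,interpolation=cv2.INTER_CUBIC));cv2.imwrite('pics/fs_full.png',im2)
for n,d in(("top",d),("scene",d2)):
    p=camera_params(n);E=p["extrinsics"]
    vv,uu=np.mgrid[0:420,0:560]
    q=cv2.undistortPoints(np.c_[uu.ravel(),vv.ravel()].astype(float).reshape(-1,1,2),p["camera_matrix"],p["dist"]).reshape(-1,2)
    J=jig((np.c_[q[:,0],-q[:,1],-np.ones(len(q))]*d.reshape(-1,1)-E[:3,3])@E[:3,:3])
    k=abs(J[:,1])<5;print(n,"axis profile",[(b,round(float(np.median(J[k&(abs(J[:,0]-b)<1),2])),0)) for b in list(range(-30,36,2))+list(range(86,128,2)) if (k&(abs(J[:,0]-b)<1)).sum()])
    k=(abs(J[:,1])<26)&(abs(J[:,1])>14);print("stop",[(b,round(float(np.median(J[k&(abs(J[:,0]-b)<1.5),2])),0)) for b in range(96,132,3) if (k&(abs(J[:,0]-b)<1)).sum()])
print(get_state()["t"],get_state()["force"],get_state()["eef_pos"])
E
python3 fin.py
```

```text
top axis profile [(-30, 38.0), (-26, 26.0), (-24, 32.0), (-22, 30.0), (-20, 35.0), (-18, 33.0), (-16, 31.0), (-14, 53.0), (-12, 58.0), (-8, 57.0), (-6, 59.0), (-4, 61.0), (-2, 56.0), (0, 57.0), (2, 63.0), (6, 57.0), (8, 60.0), (10, 61.0), (12, 60.0), (14, 60.0), (16, 60.0), (18, 62.0), (20, 59.0), (22, 58.0), (24, 61.0), (26, 63.0), (28, 61.0), (30, 58.0), (32, 59.0), (34, 61.0), (94, 54.0), (96, 60.0), (98, 59.0), (100, 61.0), (102, 59.0), (104, 60.0), (106, 68.0), (108, 64.0), (110, 71.0), (112, 72.0), (114, 72.0), (116, 72.0), (118, 73.0), (120, 72.0), (122, 67.0)]
stop [(96, 42.0), (99, 39.0), (102, 40.0), (105, 53.0), (108, 71.0), (111, 72.0), (114, 72.0), (117, 70.0), (120, 70.0), (123, 68.0), (129, 41.0)]
scene axis profile [(-24, 33.0), (-22, 35.0), (-20, 34.0), (-18, 43.0), (-16, 41.0), (-14, 52.0), (-12, 49.0), (-10, 34.0), (-8, 58.0), (-6, 60.0), (-4, 61.0), (-2, 58.0), (0, 60.0), (8, 59.0), (10, 58.0), (12, 60.0), (14, 58.0), (16, 59.0), (18, 60.0), (20, 59.0), (24, 59.0), (26, 61.0), (28, 58.0), (30, 61.0), (32, 60.0), (34, 84.0), (86, 89.0)]
stop [(99, 43.0), (105, 52.0), (108, 60.0), (111, 51.0), (114, 71.0), (117, 59.0), (120, 71.0)]
22.125 [-0.3 -0.5  0.7] [0.5 0.1 0.2]
```

View pics/ft.png

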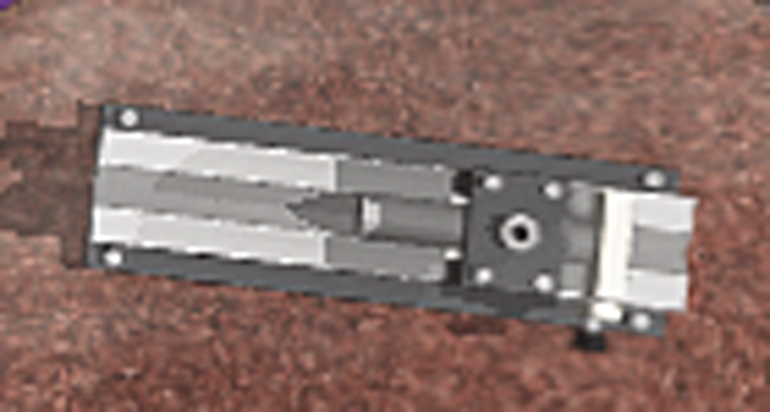

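View pics/fs_full.png

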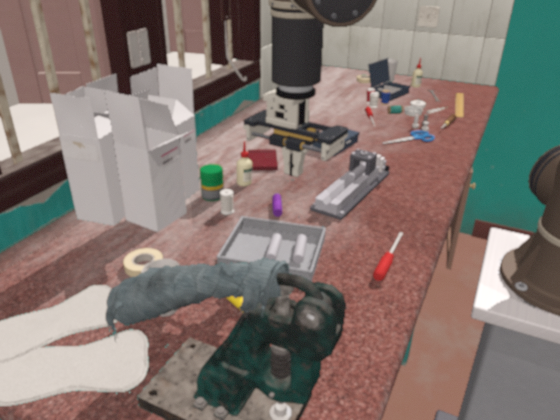

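```bash
python3 -c "
from station import *
print(job_done());print(get_state()['t'])"
```

```text
the job is handed in; nothing more can be done
None
the job is handed in; nothing more can be done
```

The long pin is home against the end stop and the job is handed in, at about 22 s of the 48 s allowed. No verdict was reported.

**What I did:** I took the 120 mm pin from the tray and laid it in the open part of the groove, its centre about 73 mm on the open side of the jig's origin. I let it go, then pushed its rear end with the closed fingers, under the bridge, until it stalled. The push force was 1–2 N while sliding and peaked at about 7 N against the stop, under its 9 N slip limit. I then backed off and lifted clear.

**Last checks:**
- **Pin at the stop:** in the top view's depth, the pin's top surface sits at 59–60 mm and runs right up to the stop's face. The rear end is at about x = -14 mm in the jig frame, so the front end meets the stop at about 106 mm.
- **Stop:** it is at the same pixels as in the first picture.
- **Other things:** both short pins are in the tray. The oil bottle and spool are standing. The tumbler is mostly hidden in the last scene view; the arm went nowhere near it.
- **Arm:** it is clear of everything, with the force reading at about zero.

**What failed or disagreed:**
- **First grasp:** it closed on nothing. Scene depth put the fingertips about 12 mm behind the reported TCP, where the description puts them 11 mm ahead. I worked from the measured tip height after that.
- **Cameras:** the two cameras disagreed by about 1 mm in the jig's position. The scene camera's depth profile of the stop was patchy, so I relied on the top view there.

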